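# Seat a drive disc on its studs and fit the locking collar

## Robot

A 6-joint arm with a two-finger parallel gripper is mounted at the origin on the work surface. World frame = base frame: x ahead of the robot, y to its left, z up, the work surface at z = 0. Lengths are in m, angles in rad, forces in N, time in s.
With the tool pointing down it reaches from about 0.325 to 0.9 m from the base axis. Payload 6.1 kg.
Tool frame: the origin (TCP) lies midway between the tips of the shut fingers; the grasp point (between the pads) lies 19 mm behind it (bot.grasp_offset is the distance from the TCP to the grasp point, in m); z points along the fingers, y is the direction in which the jaws open and shut (so a half turn about z gives the same grasp; the last joint's range is limited). The gripper opens to 85 mm and grips with 20 to 120 N. Pads are 22 mm wide; open, the fingers measure 114 mm over their backs; the gripper's body (76 mm by 85 mm) begins 54 mm behind the grasp point. The pads swing forward as they close: fully open they stand 13 mm farther back than shut.
Start: joints at [1.197, 0.22, 1.526, -0, 1.395, -0.126], TCP at [0.153, 0.606, 0.231] pointing down, gripper open.
Joint ranges: [-2.98, 2.98], [-0.91, 2.08], [0.09, 2.57], [-1.24, 4.39], [0.2, 2.65], [-2.68, 2.68]. Speed limits (rad/s): [2.57, 2.57, 3.01, 3.14, 3.14, 3.14].

## Interface

Orientations are given as a unit quaternion [w, x, y, z].
In Python, from cell import status, snapshot, get_calibration, order, models, bot gives the robot as it stands.
- The arm moves only by the tool arm_command, never from a script. Its argument "steps" is a list of rows, each an object of numbers: "grip": the opening in per cent of the stroke, from 0 (shut) to 100 (fully open); "x", "y", "z": the shift along the tool's x, y, z in cm; "turn": the turn about the tool's z in degrees. In form: [{"grip": .., "x": .., "y": .., "z": .., "turn": ..}, ...]. A call has 1 to 12 rows; each row is the pose to reach, as a shift and turn from the pose commanded when the call began, along the tool's axes at that moment; what a row does not reach only later rows make up. A row lasts 1/12 s, in which the tool goes at most 41.7 mm and 7.16 degrees, less where a joint would pass 70% of its speed; a pose out of reach is approached as far as the arm can. A call with a gripper value outside its range is refused whole. The fingers move at their own pace and stop on an object; "newtons" is the grip in N (left out, the last holds). Time passes only in rows, so rows that repeat a pose let the fingers close. It gives the time, the measured TCP pose, the force and the opening at its end, in the units of the state.
- status.state(): the state, without advancing time (a new reading comes with each control period).
- snapshot(name): name is "scene" or "top" or "wrist"; returns (picture, depth): 400x640x3 uint8, red, green, blue; 400x640 float32, m along the optical axis (not along the pixel's ray), 0 where there is no reading.
- get_calibration(name): a dict with "camera_matrix" (3x3 intrinsics, pixels), "view" (4x4, takes a point from world to camera coordinates). Camera axes: x right, y down, z forward; pixel columns grow to the right and rows downward; lengths in m; the calibration is good to about 2 mm. A picture is of the moment at which its call begins: read the wrist's pose just before it. get_calibration takes no time and is no camera call; for the wrist camera it gives the pose at the moment of the call.
- order.sign_off(): hands the job in, once; it reports no verdict.
Trained networks look in the newest picture that a camera, given by its name, has taken for a name from the list of things; names that differ only in an ending like _2 or _b are one class to them, and where a whole thing is asked for, a point or a joint stands for the part that bears it (a point fixed in the world has none). Each returns a list of dicts, best first, with "score" (0 to 1); they miss things now and then, are a little off and sometimes report something else, mostly with a low value. They report only what shows in the picture. A call takes as long as a camera call. They do not tell look-alikes from the thing itself.
- models.look_for(camera, thing): "bbox" ([left, top, right, bottom] in pixels, round what is visible of it).
- models.masks_of(camera, thing): "pixels" (400x640 bool, what is visible of it) and "bbox" ([left, top, right, bottom] in pixels, round what is visible of it).
The state is a dict: "clock": time; "joint_positions": joint angles; "qvel": joint speeds; "joint_efforts": joint torques, N m; "tool_pos": TCP position; "eef_rot": TCP orientation; "ft_force": force on the tool from outside, world axes, zero at the start; "torque": the same for the moment, N m; "finger_gap": opening from 0.0 (shut) to 1.0 (fully open).
Only numpy, scipy, OpenCV 4.12 (cv2) and the standard library are available. Lean on these libraries where they do the work, as an engineer would, in place of code of your own. Each camera call takes 0.05 s, during which the arm holds its last target.

## Task

The aluminium drive disc is threaded on the gear unit's shaft but only rides on the tips of the three studs: turn it (its raised blocks are there to push on) so that it drops over the studs, and press it firmly down until it lies flush on the housing. Slip the larger of the two steel collars over the shaft so that it stands on the disc, let go of it, and leave the smaller collar where it is.

Things in the scene. Friction and masses are not known exactly. Their poses are not given: they have to be found in the camera images.
- unit: Grey round gear unit fixed to the bench, 176 mm across at the foot, axis upright; a small box on its side reaches 90 mm from the axis, below the disc. Origin: on the axis at bench level, z up. Its flat top face, the housing face (160 mm across), is 80 mm above the origin and carries three studs, a shaft in the middle and a tight brass ring around the shaft.
- stud_tip (a point): Tip of one stud, at 0 degrees from the unit's x axis, 96 mm above the unit's origin. The three steel studs, 10 mm in diameter with coned tips, stand 58 mm from the axis at 0, 120 and 240 degrees.
- shaft_top (a point): Coned top of the upright steel shaft in the middle of the unit, 20 mm in diameter, 134 mm above the unit's origin.
- tight_ring (a joint): How far the brass ring (80 mm across, around the shaft, hidden under the disc) has been pushed down: 0 standing 8 mm proud of the housing face, 0.008 m flush with it. It carries the disc's weight unmoved; pushing the disc down on it with about 10 to 15 N moves it slowly (some 15 mm/s), and it stays where it is left.
- disc: Loose aluminium disc, 164 mm across, 8 mm thick, about 0.45 kg; origin: centre of its underside, z up. 22 mm bore, on the shaft. At the start it lies level on the stud tips, turned 20 to 60 degrees from the nearest fit (any multiple of 120 degrees to the unit fits; the coned tips draw it in over the last few degrees), where it drops 8 mm by itself onto the brass ring. Pressed home its underside is 80 mm above the unit's origin, its top face 88.
- disc_hole (a point): Upper mouth of one of the disc's three 14 mm stud holes, 58 mm from its centre, at 0, 120 and 240 degrees from the disc's x axis; this one at 0. With the disc home the studs stick out 8 mm above its top face.
- disc_block (a point): Top centre of one of three raised blocks on the disc's upper face, midway between the holes, at 60 (this one), 180 and 300 degrees from the disc's x axis. Each is 28 mm long radially (36 to 64 mm from the centre), 12 mm wide, 16 mm high. Push on their sides to turn the disc; press it down on its face within 40 mm of the axis, or it may tip.
- collar_mid (a point): Centre of the larger steel collar, half-way up: a plain tube 44 mm in outer diameter, 40 mm tall, bore 22.5 mm, 0.16 kg. At the start it stands upright on the bench to the left or right of the unit. Fitted, it stands on the disc around the shaft, its centre 108 mm above the unit's origin; hold it by the upper 20 mm there, to keep clear of the disc's 16 mm blocks.
- small_collar_mid (a point): Centre of the smaller steel collar, half-way up: 32 mm in outer diameter, 40 mm tall, bore 14 mm, too small for the shaft. It stands upright on the bench on the other side of the unit and must stay where it is.
There are look-alikes about, which are no part of the job. Leave any blue or red look-alike of the part that bears collar_mid alone.

How it is judged:
By the outcome, as a careful person would: the job done as asked, in the order asked, and still so for the second after the job is handed in, with the robot touching nothing.
It also fails if it takes over 61 s, if anything falls off the work surface, if the arm or the gripper's body presses on something with over 40 N, if the wrist force passes 120 N, or if a joint passes its speed limit or range.

## Working session

There is one attempt and no reset: what is moved stays moved. The work goes in short steps, Python scripts to look and compute and a tool call to move; the robot and the scene stay as the last step left them, time stands still between calls to the robot, and variables do not carry over. Pictures are saved under pics/ and viewed, and the job is handed in when it is done.

Besides the shell and the picture viewer there is one more tool, called after "Call:" in YAML: its name, and indented under it one key for each argument. arm_command: Moves the arm, as the interface text tells. Its arguments: {"type":"object","properties":{"steps":{"type":"array"},"newtons":{"type":"number"}},"required":["steps"]}

```bash
ls; mkdir -p pics
python3 - <<'E'
from cell import status,snapshot,get_calibration,models,bot
import cv2,numpy as np
print(status.state()); print(bot.grasp_offset)
for n in ["scene","top"]:
    im,d=snapshot(n); cv2.imwrite(f"pics/{n}0.png",im[:,:,::-1]); np.save(f"pics/{n}0.npy",d)
    c=get_calibration(n); print(n,np.round(c["camera_matrix"],1).tolist(),np.round(c["view"],3).tolist())
    for t in ["unit","disc","collar_mid","small_collar_mid"]:
        r=models.look_for(n,t); print(n,t,[(np.round(x["bbox"]).tolist(),round(x["score"],2)) for x in r])
E
```

```text
pics
{'clock': 0.0, 'joint_positions': array([ 1.19693115e+00,  2.21210361e-01,  1.52766310e+00,  8.37546687e-06,
        1.39468225e+00, -1.26099468e-01]), 'qvel': array([ 0.00032584,  0.00112277,  0.00412672,  0.00089433,  0.00019393,
       -0.00035251]), 'joint_efforts': array([ 5.78004692e-04, -4.96902215e+01, -3.89390945e+01, -1.59603401e-04,
        1.11319785e-02,  2.80149868e-05]), 'tool_pos': array([0.15304582, 0.60533047, 0.23018149]), 'eef_rot': array([-2.46812161e-04,  1.23566898e-01,  9.92335759e-01, -9.50002925e-04]), 'ft_force': array([-0.25306337,  0.22204905, -0.31978926]), 'torque': array([ 0.01801181, -0.06874344, -0.01746259]), 'finger_gap': 0.9983980974818865}
0.0187
scene [[384.7, 0.0, 318.4], [0.0, 384.7, 200.2], [0.0, 0.0, 1.0]] [[0.743, 0.669, -0.018, -0.401], [0.453, -0.522, -0.722, -0.144], [-0.492, 0.529, -0.691, 1.211], [0.0, 0.0, 0.0, 1.0]]
scene unit [([309.0, 191.0, 382.0, 255.0], 0.82)]
scene disc [([312.0, 178.0, 376.0, 228.0], 0.82)]
scene collar_mid [([382.0, 139.0, 397.0, 159.0], 0.8), ([376.0, 173.0, 392.0, 188.0], 0.72), ([357.0, 157.0, 372.0, 175.0], 0.63)]
scene small_collar_mid [([196.0, 304.0, 219.0, 331.0], 0.9)]
top [[380.4, 0.0, 314.1], [0.0, 380.4, 200.2], [0.0, 0.0, 1.0]] [[0.015, -0.999, 0.036, 0.012], [-0.984, -0.022, -0.177, 0.554], [0.177, -0.033, -0.984, 0.949], [0.0, 0.0, 0.0, 1.0]]
top unit [([270.0, 179.0, 324.0, 236.0], 0.63)]
top disc [([263.0, 161.0, 328.0, 230.0], 0.77)]
top collar_mid [([202.0, 233.0, 217.0, 248.0], 0.79), ([212.0, 196.0, 232.0, 216.0], 0.76), ([162.0, 220.0, 185.0, 240.0], 0.57)]
top small_collar_mid [([427.0, 213.0, 448.0, 227.0], 0.54)]
```

View pics/scene0.png

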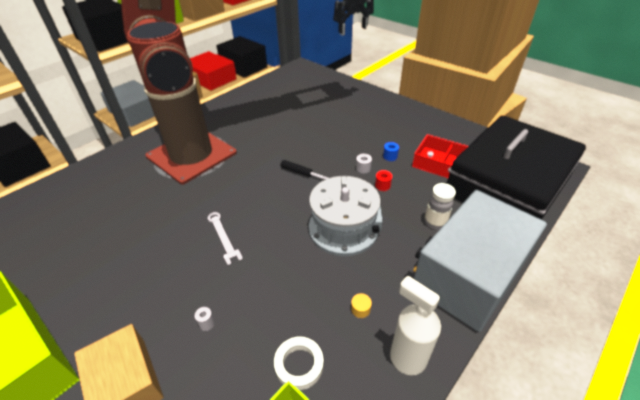

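View pics/top0.png

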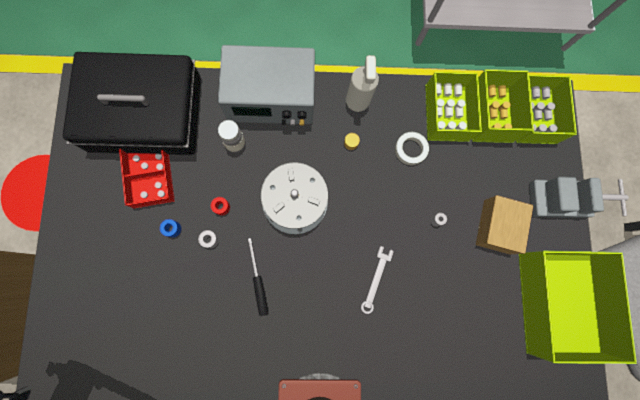

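Run:
```python
import cv2
a=cv2.imread("pics/top0.png")[150:260,150:340]; cv2.imwrite("pics/topc.png",cv2.resize(a,None,fx=4,fy=4,interpolation=cv2.INTER_CUBIC))
a=cv2.imread("pics/scene0.png")[130:260,290:410]; cv2.imwrite("pics/scenec.png",cv2.resize(a,None,fx=4.5,fy=4.5,interpolation=cv2.INTER_CUBIC))
```

```text
(no output)
```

View pics/topc.png

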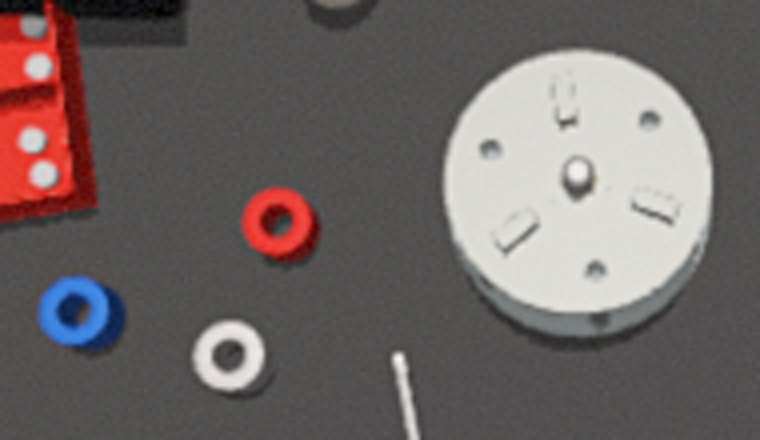

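View pics/scenec.png

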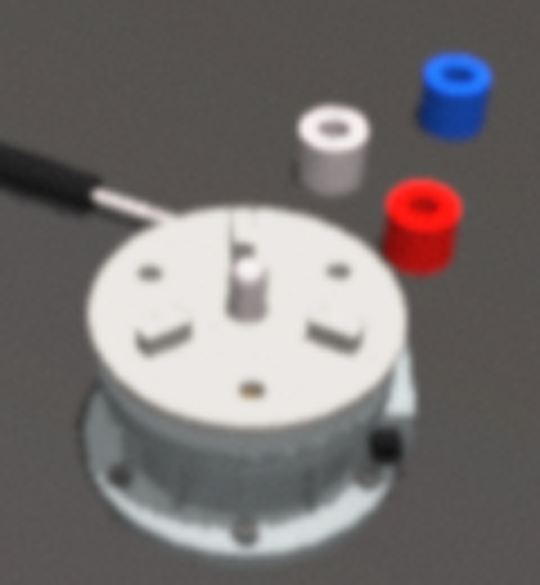

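The pictures show three large-collar candidates in top: steel at (207,239), red at (220,206) and blue at (170,228). The small steel collar is at (440,219). The enlarged crop shows that the plain grey-white one at (207,239) fits "steel", and the red and blue ones are look-alikes. The disc is centred at about (294,196), with its holes and blocks visible. Next I'll work out positions.

```bash
cat > h.py <<'E'
import numpy as np,cv2
from cell import status,snapshot,get_calibration,models,bot
def ray(c,u,v):
    K=np.array(c["camera_matrix"]);V=np.array(c["view"]);R=V[:3,:3];C=-R.T@V[:3,3]
    d=R.T@np.linalg.solve(K,[u,v,1.]);return C,d
def atz(c,u,v,z):
    C,d=ray(c,u,v);return C+d*(z-C[2])/d[2]
def proj(c,p):
    V=np.array(c["view"]);q=V[:3,:3]@np.asarray(p)+V[:3,3];k=np.array(c["camera_matrix"])@q;return k[:2]/k[2]
def cloud(c,d,mask=None):
    m=(d>0) if mask is None else (d>0)&mask
    v,u=np.nonzero(m);K=np.array(c["camera_matrix"]);V=np.array(c["view"]);z=d[v,u]
    q=np.stack([(u-K[0,2])/K[0,0]*z,(v-K[1,2])/K[1,1]*z,z],1)
    return (q-V[:3,3])@V[:3,:3],u,v
E
python3 - <<'E'
from h import *
for n in ["top","scene"]:
    c=get_calibration(n); d=np.load(f"pics/{n}0.npy"); P,u,v=cloud(c,d)
    t="top"==n
    # disc top
    from math import *
    m=(P[:,2]>.098)&(P[:,2]<.11)
    box=(u>255)&(u<335)&(v>155)&(v<240) if t else (u>305)&(u<385)&(v>172)&(v<255)
    Q=P[m&box]; print(n,"disc",Q.mean(0),np.ptp(Q,0), cv2.minEnclosingCircle(Q[:,:2].astype(np.float32)))
    b=(180,220,195,232) 
    for nm,bb in ([("col",(192,225,225,255)),("small",(425,208,455,232))] if t else [("col",(352,150,376,180)),("small",(192,300,224,336))]):
        s=(u>bb[0])&(u<bb[2])&(v>bb[1])&(v<bb[3])&(P[:,2]>.034)&(P[:,2]<.05); Q=P[s]
        print(nm,len(Q),Q.mean(0),cv2.minEnclosingCircle(Q[:,:2].astype(np.float32)))
c=get_calibration("top")
f=lambda x,y:(150+(x+.5)/4-.5,150+(y+.5)/4-.5)
print("shaft",atz(c,*f(578,170),.134))
ctr=None
for x,y in [(490,149),(650,120),(595,269)]: print("hole",atz(c,*f(x,y),.104))
print("col",atz(c,*f(229,355),.04))
print("wrist",{k:np.round(x,3).tolist() for k,x in get_calibration("wrist").items()})
im,d=snapshot("wrist"); cv2.imwrite("pics/w0.png",im[:,:,::-1])
E
```

```text
top disc [0.55398926 0.07310901 0.10566108] [0.16396262 0.1618035  0.01180476] ((0.5553981065750122, 0.07318315654993057), 0.08226095885038376)
col 179 [0.44770619 0.29497054 0.04147822] ((0.44818368554115295, 0.295686274766922), 0.021957620978355408)
small 98 [ 0.51184841 -0.31412564  0.04049259] ((0.5119311809539795, -0.3143966794013977), 0.01580827124416828)
scene disc [0.56383389 0.06658527 0.10363412] [0.16436172 0.16477438 0.01179298] ((0.5589764714241028, 0.07279413938522339), 0.08365773409605026)
col 111 [0.45382142 0.29376089 0.03855952] ((0.45334237813949585, 0.29477351903915405), 0.02465972676873207)
small 171 [ 0.51640368 -0.31610299  0.03925687] ((0.5154648423194885, -0.31478098034858704), 0.017334967851638794)
shaft [0.55658193 0.07353887 0.134     ]
hole [0.57467222 0.1290357  0.104     ]
hole [0.59551902 0.02999356 0.104     ]
hole [0.5009179  0.06221266 0.104     ]
col [0.44895194 0.29685749 0.04      ]
wrist {'camera_matrix': [[337.519, 0.0, 313.804], [0.0, 337.519, 205.236], [0.0, 0.0, 1.0]], 'view': [[0.244, 0.97, -0.0, -0.624], [0.921, -0.232, 0.315, -0.043], [0.305, -0.077, -0.949, 0.38], [0.0, 0.0, 0.0, 1.0]]}
```

View pics/w0.png

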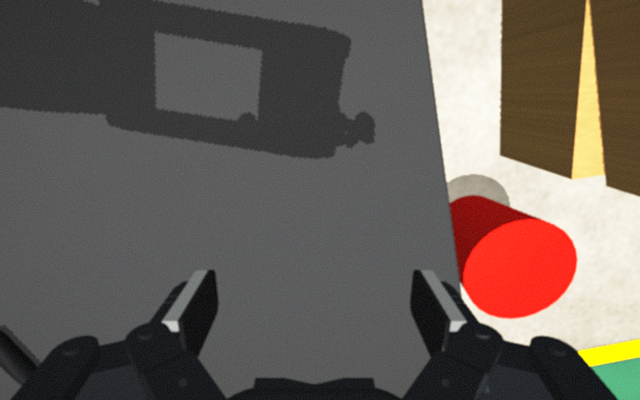

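Call:
arm_command:
  steps:
    - {"x":-52.1,"y":-41.7,"turn":34.3,"grip":100}
    - {"x":-52.1,"y":-41.7,"turn":34.3}
    - {"x":-52.1,"y":-41.7,"turn":34.3}
    - {"x":-52.1,"y":-41.7,"turn":34.3}
    - {"x":-52.1,"y":-41.7,"turn":34.3}
    - {"x":-52.1,"y":-41.7,"turn":34.3}
    - {"x":-52.1,"y":-41.7,"turn":34.3}
    - {"x":-52.1,"y":-41.7,"turn":34.3}
    - {"x":-52.1,"y":-41.7,"turn":34.3}
    - {"x":-52.1,"y":-41.7,"turn":34.3}
    - {"x":-52.1,"y":-41.7,"turn":34.3}
    - {"x":-52.1,"y":-41.7,"turn":34.3}

```text
validation failed for argument at $.st...
```

```bash
cat >> h.py <<'E'
from scipy.spatial.transform import Rotation as Ro
def tool():
    s=status.state();q=s["eef_rot"];R=Ro.from_quat([q[1],q[2],q[3],q[0]]).as_matrix()
    return np.array(s["tool_pos"]),R,s
def go(x,y,z,psi):
    p,R,s=tool();d=R.T@(np.array([x,y,z])-p)*100
    a=np.degrees(np.arctan2(R[1,1],R[0,1]));t=(a-psi+90)%180-90
    print("pos",p.round(4),"psi",a.round(1),"j6",np.degrees(s["joint_positions"][5]).round(1),"tilt",R[:,2].round(3),"clock",s["clock"],"| cm",d.round(2),"turn",t.round(1))
E
python3 -c "
from h import *
go(.556,.0735,.23,41.5)"
```

```text
pos [0.1533 0.6059 0.2313] psi 75.8 j6 -7.2 tilt [-0.  0. -1.] clock 0.55 | cm [-52.1  -41.74   0.13] turn 34.3
```

Call:
arm_command:
  steps:
    - {"grip":100,"x":-52.1,"y":-41.7,"z":0,"turn":34.3}
    - {"grip":100,"x":-52.1,"y":-41.7,"z":0,"turn":34.3}
    - {"grip":100,"x":-52.1,"y":-41.7,"z":0,"turn":34.3}
    - {"grip":100,"x":-52.1,"y":-41.7,"z":0,"turn":34.3}
    - {"grip":100,"x":-52.1,"y":-41.7,"z":0,"turn":34.3}
    - {"grip":100,"x":-52.1,"y":-41.7,"z":0,"turn":34.3}
    - {"grip":100,"x":-52.1,"y":-41.7,"z":0,"turn":34.3}
    - {"grip":100,"x":-52.1,"y":-41.7,"z":0,"turn":34.3}
    - {"grip":100,"x":-52.1,"y":-41.7,"z":0,"turn":34.3}
    - {"grip":100,"x":-52.1,"y":-41.7,"z":0,"turn":34.3}
    - {"grip":100,"x":-52.1,"y":-41.7,"z":0,"turn":34.3}
    - {"grip":100,"x":-52.1,"y":-41.7,"z":0,"turn":34.3}

```text
clock: 1.55
tool_pos: [0.4561, 0.2054, 0.2318]
eef_rot: [0.0, 0.411, 0.912, 0.0]
ft_force: [0.7, 0.2, -0.4]
finger_gap: 1.002
```

```bash
python3 -c "
from h import *
go(.556,.0735,.23,41.5)"
```

```text
pos [0.4561 0.2054 0.2318] psi 41.5 j6 -26.3 tilt [ 0.001  0.    -1.   ] clock 1.55 | cm [-16.5   -1.26   0.18] turn 0.0
```

Call:
arm_command:
  steps:
    - {"grip":100,"x":-16.5,"y":-1.3,"z":0,"turn":0}
    - {"grip":100,"x":-16.5,"y":-1.3,"z":0,"turn":0}
    - {"grip":100,"x":-16.5,"y":-1.3,"z":0,"turn":0}
    - {"grip":100,"x":-16.5,"y":-1.3,"z":0,"turn":0}
    - {"grip":100,"x":-16.5,"y":-1.3,"z":0,"turn":0}
    - {"grip":100,"x":-16.5,"y":-1.3,"z":0,"turn":0}

```text
clock: 2.05
tool_pos: [0.5554, 0.0732, 0.231]
eef_rot: [-0.0, 0.412, 0.911, -0.0]
ft_force: [0.6, 0.3, 0.0]
finger_gap: 0.998
```

```bash
python3 -c "
from h import *
go(.556,.0735,.23,41.5)
c=get_calibration('wrist');im,d=snapshot('wrist');cv2.imwrite('pics/w1.png',im[:,:,::-1]);np.save('pics/w1.npy',d)
np.savez('pics/w1c.npz',**c)
P,u,v=cloud(c,d);m=(abs(P[:,2]-.104)<.006)&(np.hypot(P[:,0]-.556,P[:,1]-.0735)<.1);Q=P[m]
print(Q.mean(0),cv2.minEnclosingCircle(Q[:,:2].astype(np.float32)))
m=(abs(P[:,2]-.13)<.006)&(np.hypot(P[:,0]-.556,P[:,1]-.0735)<.025);Q=P[m];print(Q.mean(0),len(Q),Q[:,:2].min(0),Q[:,:2].max(0))
"
```

```text
pos [0.5554 0.0732 0.231 ] psi 41.3 j6 -41.8 tilt [-0.  0. -1.] clock 2.05 | cm [-0.01  0.06  0.1 ] turn -0.2
[0.55381504 0.07687599 0.10400704] ((0.5583004951477051, 0.0719088539481163), 0.08238314092159271)
[0.55688422 0.07345495 0.13186789] 531 [0.54833834 0.06276257] [0.56767755 0.08202535]
```

View pics/w1.png

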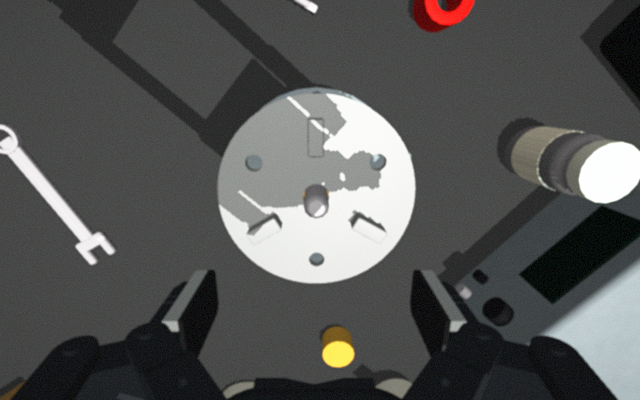

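Wrist view: the disc centre and shaft are at about (316,190), with holes at (254,162), (378,161) and (316,259). The blocks are at (316,137), (265,230) and (369,229). The open fingers are horizontal in the picture, so they come down between the blocks. Next I refine the centre and descend.

```bash
python3 -c "
from h import *
c=dict(np.load('pics/w1c.npz'))
H=[atz(c,*p,.104)[:2] for p in [(254,162),(378,161),(316.5,259)]];print(np.mean(H,0),[np.linalg.norm(h-np.mean(H,0)) for h in H])
ctr=np.mean(H,0);print([np.degrees(np.arctan2(*(h-ctr)[::-1])) for h in H])
go(*((ctr+[.558,.0724])/2),.097,41.5)"
```

```text
[0.5581303  0.07285209] [np.float64(0.057888191205093295), np.float64(0.05792900638586451), np.float64(0.05832824700465774)]
[np.float64(-168.4291096483238), np.float64(72.05090007630193), np.float64(-48.22374181900929)]
pos [0.5546 0.0746 0.231 ] psi 41.4 j6 -41.8 tilt [-0.001  0.001 -1.   ] clock 2.1 | cm [-0.39  0.13 13.4 ] turn -0.1
```

Call:
arm_command:
  steps:
    - {"grip":100,"x":-0.3,"y":0.1,"z":4,"turn":0}
    - {"grip":100,"x":-0.3,"y":0.1,"z":8,"turn":0}
    - {"grip":100,"x":-0.3,"y":0.1,"z":11,"turn":0}
    - {"grip":100,"x":-0.3,"y":0.1,"z":12.5,"turn":0}
    - {"grip":100,"x":-0.3,"y":0.1,"z":13.3,"turn":0}
    - {"grip":100,"x":-0.3,"y":0.1,"z":13.4,"turn":0}
    - {"grip":100,"x":-0.3,"y":0.1,"z":13.4,"turn":0}

```text
clock: 2.68
tool_pos: [0.5575, 0.0745, 0.098]
eef_rot: [0.0, 0.41, 0.912, 0.0]
ft_force: [0.6, 0.6, 0.4]
finger_gap: 0.998
```

```bash
python3 -c "
from h import *
go(.558,.0727,.094,41.5)
c=get_calibration('wrist');im,d=snapshot('wrist');cv2.imwrite('pics/w2.png',im[:,:,::-1])
im,d=snapshot('scene');cv2.imwrite('pics/s2.png',cv2.resize(im[120:270,260:440,::-1],None,fx=4,fy=4))
"
```

```text
pos [0.5575 0.0745 0.098 ] psi 41.6 j6 -42.0 tilt [ 0.001  0.    -1.   ] clock 2.6833 | cm [-0.17 -0.08  0.4 ] turn 0.1
```

View pics/w2.png

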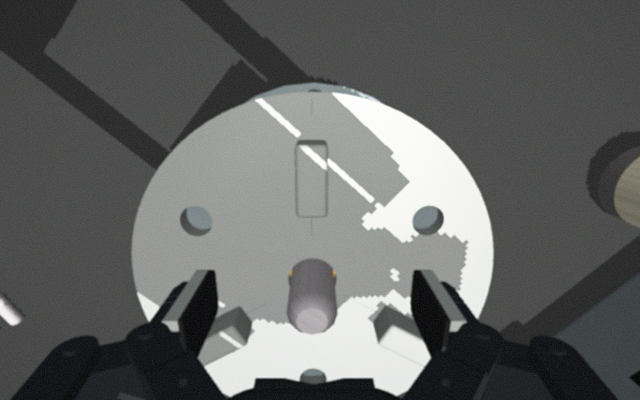

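View pics/s2.png

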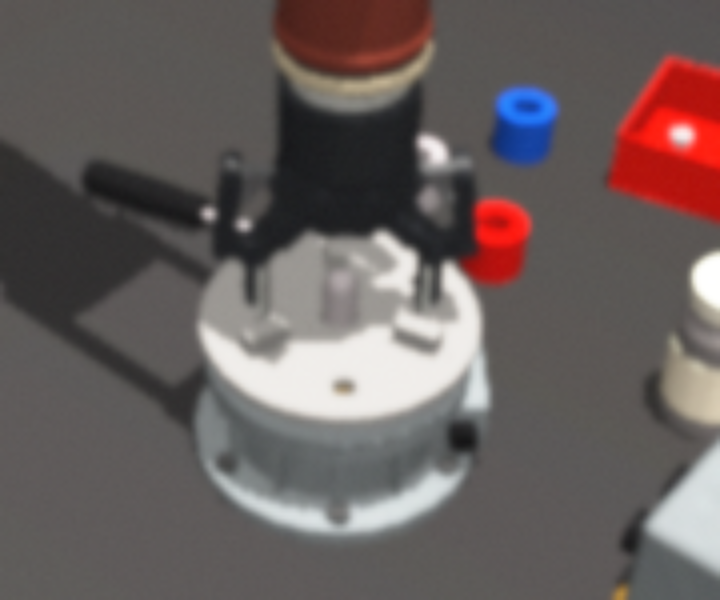

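Call:
arm_command:
  steps:
    - {"grip":100,"x":-0.1,"y":0,"z":0.4,"turn":0}
    - {"grip":100,"x":-0.1,"y":0,"z":0.4,"turn":2}
    - {"grip":100,"x":-0.1,"y":0,"z":0.4,"turn":5}
    - {"grip":100,"x":-0.1,"y":0,"z":0.4,"turn":8}
    - {"grip":100,"x":-0.1,"y":0,"z":0.4,"turn":10}
    - {"grip":100,"x":-0.1,"y":0,"z":0.4,"turn":12}
    - {"grip":100,"x":-0.1,"y":0,"z":0.4,"turn":14}
    - {"grip":100,"x":-0.1,"y":0,"z":0.4,"turn":16}
    - {"grip":100,"x":-0.1,"y":0,"z":0.4,"turn":18}

```text
clock: 3.53
tool_pos: [0.5584, 0.0734, 0.0943]
eef_rot: [0.0, 0.549, 0.836, 0.001]
ft_force: [-2.0, 2.7, 1.0]
finger_gap: 1.001
```

```bash
cat >> h.py <<'E'
def shot(n):
    s=status.state();go(.558,.0727,.094,0);print("F",s["ft_force"].round(1),"T",s["torque"].round(2))
    c=get_calibration('wrist');im,d=snapshot('wrist');cv2.imwrite(f'pics/{n}.png',im[:,:,::-1]);return c,im,d
def disc(c,d,r=(.03,.075)):
    P,u,v=cloud(c,d);h=np.hypot(P[:,0]-.558,P[:,1]-.0727);m=(h>r[0])&(h<r[1])&(P[:,2]>.08)&(P[:,2]<.125)
    # points below fingers: top camera side only
    print("disc z pct",np.percentile(P[m,2],[5,15,30,50]).round(4),m.sum())
E
python3 -c "
from h import *
c,im,d=shot('w3');disc(c,d)
"
```

```text
pos [0.5584 0.0734 0.0943] psi 23.4 j6 -24.0 tilt [ 0.001  0.001 -1.   ] clock 3.5333 | cm [-0.05 -0.07  0.03] turn 23.4
F [-2.   2.7  1. ] T [0.45 0.17 0.12]
disc z pct [0.103  0.1034 0.1037 0.1041] 58628
```

View pics/w3.png

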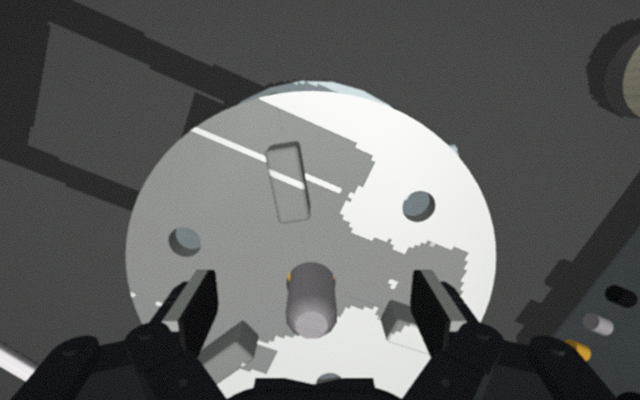

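The right finger is pushing its block at about 3 N. The disc is still up, with its top at 0.104. I keep turning it.

Call:
arm_command:
  steps:
    - {"grip":100,"x":0,"y":0,"z":0,"turn":2}
    - {"grip":100,"x":0,"y":0,"z":0,"turn":4}
    - {"grip":100,"x":0,"y":0,"z":0,"turn":6}
    - {"grip":100,"x":0,"y":0,"z":0,"turn":8}
    - {"grip":100,"x":0,"y":0,"z":0,"turn":9.5}
    - {"grip":100,"x":0,"y":0,"z":0,"turn":11}

```text
clock: 4.08
tool_pos: [0.5585, 0.0733, 0.0941]
eef_rot: [0.0, 0.626, 0.78, 0.001]
ft_force: [-0.9, 2.6, 0.5]
finger_gap: 1.0
```

```bash
python3 -c "
from h import *
c,im,d=shot('w4');disc(c,d)
"
```

```text
pos [0.5585 0.0733 0.0941] psi 12.5 j6 -13.1 tilt [ 0.001  0.001 -1.   ] clock 4.0833 | cm [-0.05 -0.06  0.01] turn 12.5
F [-0.9  2.6  0.5] T [0.49 0.19 0.12]
disc z pct [0.1029 0.1034 0.1037 0.1041] 58526
```

View pics/w4.png

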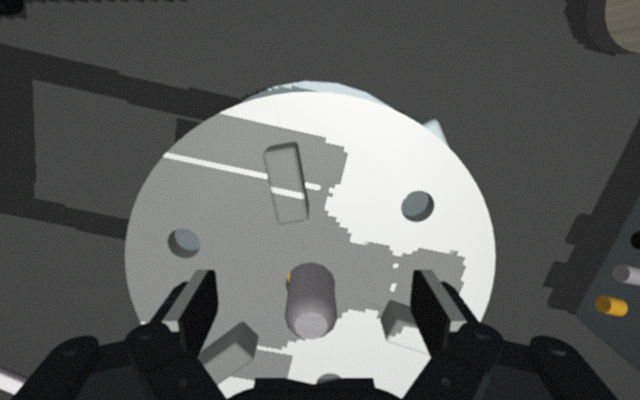

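Call:
arm_command:
  steps:
    - {"grip":100,"x":0,"y":0,"z":0,"turn":1.5}
    - {"grip":100,"x":0,"y":0,"z":0,"turn":3}
    - {"grip":100,"x":0,"y":0,"z":0,"turn":4.5}
    - {"grip":100,"x":0,"y":0,"z":0,"turn":6}

```text
clock: 4.47
tool_pos: [0.5586, 0.0732, 0.0941]
eef_rot: [0.0, 0.666, 0.746, 0.001]
ft_force: [-1.5, 3.4, 0.4]
finger_gap: 1.002
```

Call:
arm_command:
  steps:
    - {"grip":100,"x":0,"y":0,"z":0,"turn":1.5}
    - {"grip":100,"x":0,"y":0,"z":0,"turn":3}
    - {"grip":100,"x":0,"y":0,"z":0,"turn":4}
    - {"grip":100,"x":0,"y":0,"z":0,"turn":5}

```text
clock: 4.8
tool_pos: [0.5587, 0.0731, 0.094]
eef_rot: [0.0, 0.698, 0.716, 0.001]
ft_force: [-1.2, 2.6, 1.4]
finger_gap: 0.996
```

```bash
python3 -c "
from h import *
c,im,d=shot('w5');disc(c,d)
"
```

```text
pos [0.5587 0.0731 0.094 ] psi 1.5 j6 -2.1 tilt [ 0.001  0.001 -1.   ] clock 4.8 | cm [-0.04 -0.07  0.  ] turn 1.5
F [-1.2  2.6  1.4] T [0.48 0.05 0.13]
disc z pct [0.1029 0.1034 0.1037 0.1041] 58582
```

Call:
arm_command:
  steps:
    - {"grip":100,"x":0,"y":0,"z":0,"turn":1.5}
    - {"grip":100,"x":0,"y":0,"z":0,"turn":3}
    - {"grip":100,"x":0,"y":0,"z":0,"turn":4}
    - {"grip":100,"x":0,"y":0,"z":0,"turn":5}

```text
clock: 5.18
tool_pos: [0.5586, 0.0729, 0.0938]
eef_rot: [0.0, 0.729, 0.685, 0.001]
ft_force: [0.9, 3.3, 2.0]
finger_gap: 1.0
```

```bash
python3 -c "
from h import *
c,im,d=shot('w6');disc(c,d)
"
```

```text
pos [0.5586 0.0729 0.0938] psi -3.5 j6 2.9 tilt [ 0.001  0.    -1.   ] clock 5.1833 | cm [-0.02 -0.06 -0.02] turn -3.5
F [0.9 3.3 2. ] T [ 0.52 -0.17  0.15]
disc z pct [0.1029 0.1034 0.1037 0.1041] 58745
```

View pics/w6.png

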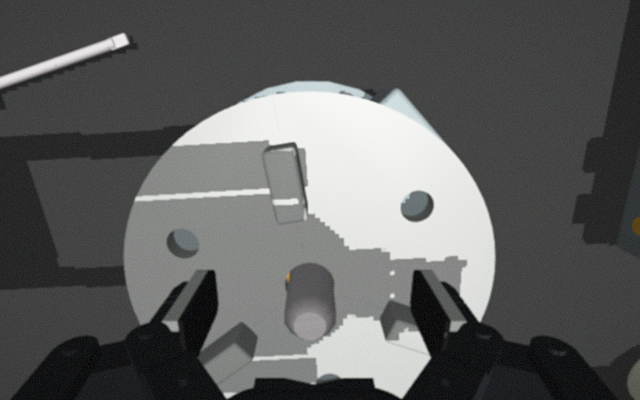

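Call:
arm_command:
  steps:
    - {"grip":100,"x":0,"y":0,"z":0,"turn":1.5}
    - {"grip":100,"x":0,"y":0,"z":0,"turn":3}
    - {"grip":100,"x":0,"y":0,"z":0,"turn":4}
    - {"grip":100,"x":0,"y":0,"z":0,"turn":5}

```text
clock: 5.57
tool_pos: [0.5586, 0.0728, 0.0936]
eef_rot: [0.0, 0.758, 0.653, 0.0]
ft_force: [1.2, 3.0, 2.3]
finger_gap: 1.0
```

```bash
python3 -c "
from h import *
c,im,d=shot('w7');disc(c,d)
"
```

```text
pos [0.5586 0.0728 0.0936] psi -8.5 j6 7.9 tilt [ 0.001  0.    -1.   ] clock 5.5667 | cm [-0.02 -0.05 -0.04] turn -8.5
F [1.2 3.  2.3] T [ 0.5  -0.24  0.19]
disc z pct [0.103  0.1034 0.1037 0.1041] 58761
```

View pics/w7.png

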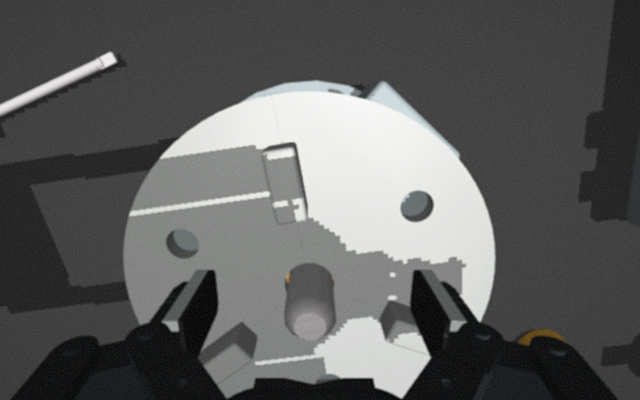

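Call:
arm_command:
  steps:
    - {"grip":100,"x":0,"y":0,"z":0,"turn":1.5}
    - {"grip":100,"x":0,"y":0,"z":0,"turn":3}
    - {"grip":100,"x":0,"y":0,"z":0,"turn":4.5}
    - {"grip":100,"x":0,"y":0,"z":0,"turn":6}

```text
clock: 5.95
tool_pos: [0.5585, 0.0728, 0.0936]
eef_rot: [0.0, 0.791, 0.612, 0.0]
ft_force: [1.4, 3.9, 2.1]
finger_gap: 1.002
```

```bash
python3 -c "
from h import *
c,im,d=shot('w8');disc(c,d)
"
```

```text
pos [0.5585 0.0728 0.0936] psi -14.5 j6 13.9 tilt [ 0.001  0.    -1.   ] clock 5.95 | cm [-0.02 -0.05 -0.04] turn -14.5
F [1.4 3.9 2.1] T [ 0.55 -0.29  0.15]
disc z pct [0.103  0.1034 0.1037 0.1041] 58707
```

Call:
arm_command:
  steps:
    - {"grip":100,"x":0,"y":0,"z":0,"turn":1.5}
    - {"grip":100,"x":0,"y":0,"z":0,"turn":3}
    - {"grip":100,"x":0,"y":0,"z":0,"turn":4.5}
    - {"grip":100,"x":0,"y":0,"z":0,"turn":6}

```text
clock: 6.33
tool_pos: [0.5585, 0.0727, 0.0935]
eef_rot: [0.0, 0.822, 0.57, 0.0]
ft_force: [2.4, 3.8, 1.5]
finger_gap: 1.0
```

```bash
python3 -c "
from h import *
c,im,d=shot('w9');disc(c,d)
"
```

```text
pos [0.5585 0.0727 0.0935] psi -20.5 j6 19.9 tilt [ 0.001 -0.    -1.   ] clock 6.3333 | cm [-0.02 -0.05 -0.05] turn -20.5
F [2.4 3.8 1.5] T [ 0.48 -0.31  0.13]
disc z pct [0.1029 0.1034 0.1037 0.1041] 58680
```

View pics/w9.png

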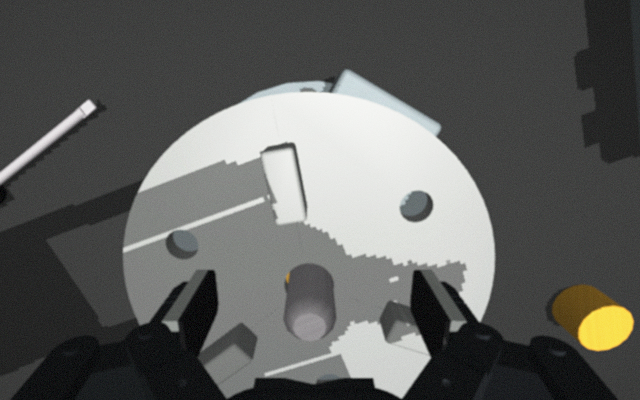

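Call:
arm_command:
  steps:
    - {"grip":100,"x":0,"y":0,"z":0,"turn":1.5}
    - {"grip":100,"x":0,"y":0,"z":0,"turn":3}
    - {"grip":100,"x":0,"y":0,"z":0,"turn":4.5}
    - {"grip":100,"x":0,"y":0,"z":0,"turn":6}

```text
clock: 6.72
tool_pos: [0.5586, 0.0726, 0.0935]
eef_rot: [0.0, 0.85, 0.526, 0.0]
ft_force: [1.8, 2.6, 0.8]
finger_gap: 1.0
```

```bash
python3 -c "
from h import *
c,im,d=shot('w10');disc(c,d)
"
```

```text
pos [0.5586 0.0726 0.0935] psi -26.5 j6 25.9 tilt [ 0.001 -0.    -1.   ] clock 6.7167 | cm [-0.01 -0.05 -0.05] turn -26.5
F [1.8 2.6 0.8] T [ 0.33 -0.34  0.16]
disc z pct [0.103  0.1034 0.1037 0.1041] 58600
```

View pics/w10.png

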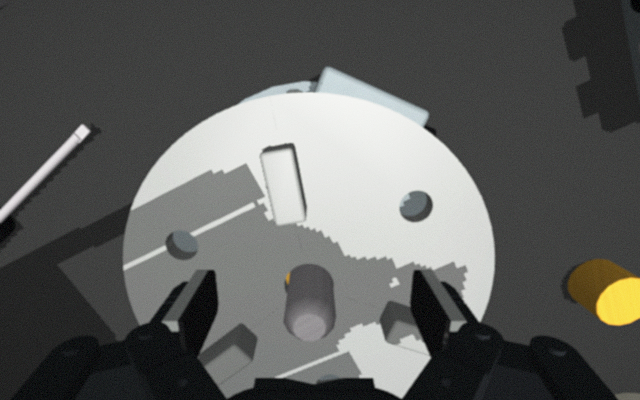

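Call:
arm_command:
  steps:
    - {"grip":100,"x":0,"y":0,"z":0,"turn":1.5}
    - {"grip":100,"x":0,"y":0,"z":0,"turn":3}
    - {"grip":100,"x":0,"y":0,"z":0,"turn":4.5}
    - {"grip":100,"x":0,"y":0,"z":0,"turn":6}

```text
clock: 7.1
tool_pos: [0.5585, 0.0726, 0.0935]
eef_rot: [0.0, 0.877, 0.481, 0.0]
ft_force: [1.6, 2.8, 1.3]
finger_gap: 1.001
```

```bash
python3 -c "
from h import *
c,im,d=shot('w11');disc(c,d)
"
```

```text
pos [0.5585 0.0726 0.0935] psi -32.5 j6 31.9 tilt [ 0.001 -0.    -1.   ] clock 7.1 | cm [-0.02 -0.05 -0.05] turn -32.5
F [1.6 2.8 1.3] T [ 0.38 -0.38  0.1 ]
disc z pct [0.103  0.1034 0.1037 0.1041] 58401
```

View pics/w11.png

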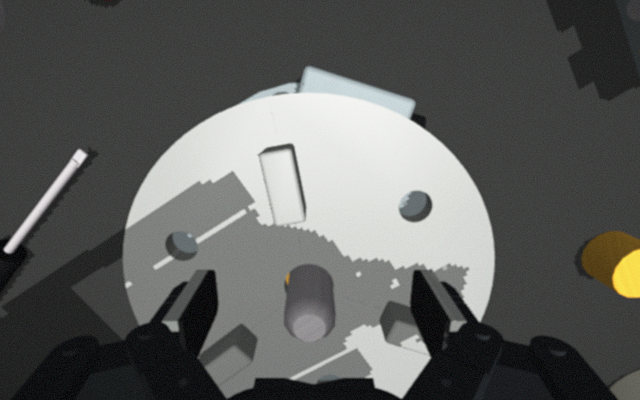

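Call:
arm_command:
  steps:
    - {"grip":100,"x":0,"y":0,"z":0,"turn":1.5}
    - {"grip":100,"x":0,"y":0,"z":0,"turn":3}
    - {"grip":100,"x":0,"y":0,"z":0,"turn":4.5}
    - {"grip":100,"x":0,"y":0,"z":0,"turn":6}

```text
clock: 7.48
tool_pos: [0.5585, 0.0725, 0.0935]
eef_rot: [0.0, 0.901, 0.435, 0.0]
ft_force: [2.7, 3.0, 1.8]
finger_gap: 1.004
```

```bash
python3 -c "
from h import *
c,im,d=shot('w12');disc(c,d)
"
```

```text
pos [0.5585 0.0725 0.0935] psi -38.5 j6 37.8 tilt [ 0.001 -0.    -1.   ] clock 7.4833 | cm [-0.02 -0.05 -0.05] turn -38.5
F [2.7 3.  1.8] T [ 0.33 -0.4   0.16]
disc z pct [0.103  0.1034 0.1037 0.1041] 58267
```

View pics/w12.png

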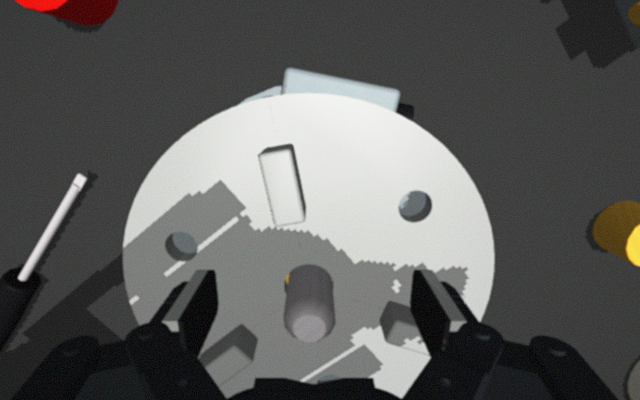

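Call:
arm_command:
  steps:
    - {"grip":100,"x":0,"y":0,"z":0,"turn":1.5}
    - {"grip":100,"x":0,"y":0,"z":0,"turn":3}
    - {"grip":100,"x":0,"y":0,"z":0,"turn":4.5}
    - {"grip":100,"x":0,"y":0,"z":0,"turn":6}

```text
clock: 7.87
tool_pos: [0.5585, 0.0725, 0.0934]
eef_rot: [0.0, 0.922, 0.387, 0.0]
ft_force: [2.6, 1.4, 1.3]
finger_gap: 0.997
```

```bash
python3 -c "
from h import *
c,im,d=shot('w13');disc(c,d)
"
```

```text
pos [0.5585 0.0725 0.0934] psi -44.4 j6 43.8 tilt [ 0.001 -0.    -1.   ] clock 7.8667 | cm [-0.02 -0.05 -0.06] turn -44.4
F [2.6 1.4 1.3] T [ 0.25 -0.42  0.16]
disc z pct [0.103  0.1034 0.1037 0.1041] 58192
```

View pics/w13.png

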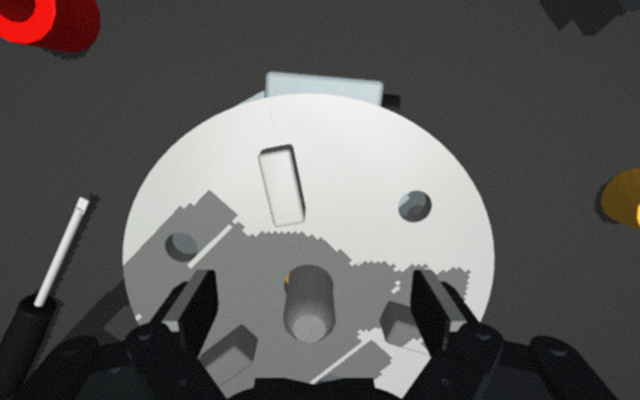

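```bash
python3 -c "
import cv2,numpy as np
r=[]
for n in (11,12,13):
    a=cv2.imread(f'pics/w{n}.png');r.append(np.vstack([cv2.resize(a[185:228,390:442],None,fx=5,fy=5,interpolation=2),cv2.resize(a[224:267,155:207],None,fx=5,fy=5,interpolation=2)]))
cv2.imwrite('pics/hz.png',np.hstack(r))"
```

```text
(no output)
```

View pics/hz.png

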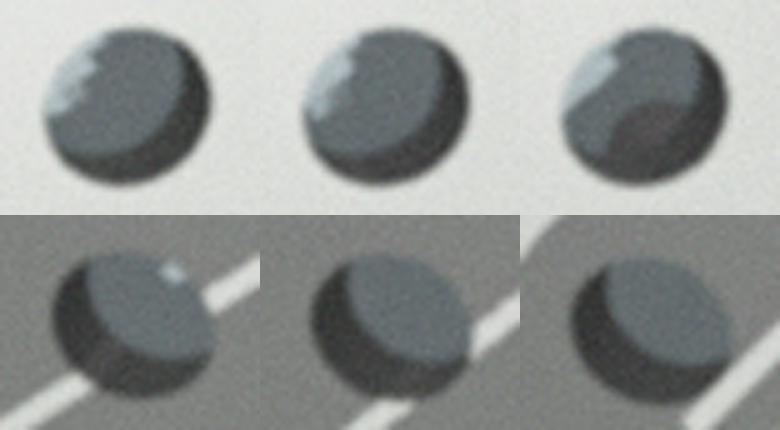

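```bash
python3 -c "
from h import *
c=get_calibration('wrist')
P,R,s=tool()
h=atz(c,414.8,206,.104);print(h)
ctr=np.array([.5582,.0727])
f=lambda p:(np.degrees(np.arctan2(*(p[:2]-ctr)[::-1])),np.linalg.norm(p[:2]-ctr)*1e3)
print('hole',f(h))
for z in (.096,.088,.08): print(z,f(atz(c,416,206,z)))
for a in (0,-10,-12,-14,-16,-18,-20,-22,-24):
  th=np.radians(f(h)[0]+a);print(a,proj(c,[ctr[0]+.058*np.cos(th),ctr[1]+.058*np.sin(th),.096]))
"
```

```text
[0.61489962 0.06813959 0.104     ]
hole (np.float64(-4.598459458564441), np.float64(56.882726957983216))
0.096 (np.float64(-8.589034677789998), np.float64(57.65469033971411))
0.088 (np.float64(-12.197790208685964), np.float64(58.278952185512644))
0.08 (np.float64(-15.716450914453983), np.float64(59.129002570511936))
0 [411.68147422 198.59873736]
-10 [423.03784162 216.51826969]
-12 [424.83260725 220.26723876]
-14 [426.46604274 224.05746034]
-16 [427.93766949 227.88312338]
-18 [429.24728797 231.73848358]
-20 [430.39496765 235.61787427]
-22 [431.38103662 239.51571625]
-24 [432.20607079 243.42652696]
```

Call:
arm_command:
  steps:
    - {"grip":100,"x":0,"y":0,"z":0,"turn":1.5}
    - {"grip":100,"x":0,"y":0,"z":0,"turn":3}
    - {"grip":100,"x":0,"y":0,"z":0,"turn":4.5}
    - {"grip":100,"x":0,"y":0,"z":0,"turn":6}

```text
clock: 8.25
tool_pos: [0.5585, 0.0724, 0.0935]
eef_rot: [0.0, 0.941, 0.338, 0.0]
ft_force: [2.8, 1.6, 1.4]
finger_gap: 0.998
```

```bash
python3 -c "
from h import *
c,im,d=shot('w14');disc(c,d)
a=im[:,:,::-1];cv2.imwrite('pics/h14.png',np.vstack([cv2.resize(a[185:228,390:442],None,fx=5,fy=5,interpolation=2),cv2.resize(a[224:267,155:207],None,fx=5,fy=5,interpolation=2)]))
"
```

```text
pos [0.5585 0.0724 0.0935] psi -50.4 j6 49.8 tilt [ 0.001 -0.    -1.   ] clock 8.25 | cm [-0.02 -0.05 -0.05] turn -50.4
F [2.8 1.6 1.4] T [ 0.2  -0.47  0.09]
disc z pct [0.1029 0.1034 0.1037 0.1041] 58125
```

View pics/h14.png

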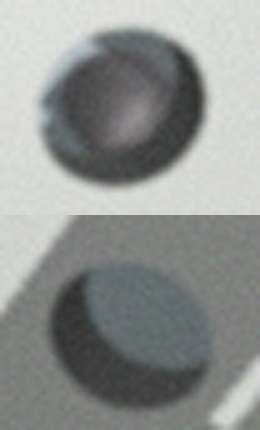

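The stud now shows in the right-hand hole, about 3 to 4 degrees short of the fit. I go on in small turns.

Call:
arm_command:
  steps:
    - {"grip":100,"x":0,"y":0,"z":0,"turn":1}
    - {"grip":100,"x":0,"y":0,"z":0,"turn":2}
    - {"grip":100,"x":0,"y":0,"z":0,"turn":2.5}
    - {"grip":100,"x":0,"y":0,"z":0,"turn":3}
    - {"grip":100,"x":0,"y":0,"z":0,"turn":3}

```text
clock: 8.72
tool_pos: [0.558, 0.0724, 0.0932]
eef_rot: [0.0, 0.95, 0.313, -0.0]
ft_force: [2.3, 0.1, 1.7]
finger_gap: 1.0
```

```bash
python3 -c "
from h import *
c,im,d=shot('w15');disc(c,d)
"
```

```text
pos [0.558  0.0724 0.0932] psi -53.5 j6 52.9 tilt [-0. -0. -1.] clock 8.7167 | cm [ 0.01 -0.02 -0.08] turn -53.5
F [2.3 0.1 1.7] T [-0.05 -0.42  0.08]
disc z pct [0.1028 0.1033 0.1036 0.104 ] 58502
```

View pics/w15.png

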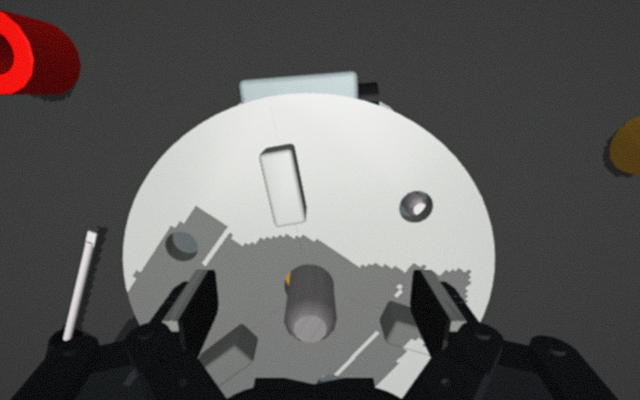

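```bash
python3 -c "
from h import *
a=cv2.imread('pics/w15.png');cv2.imwrite('pics/h15.png',np.hstack([cv2.resize(a[185:228,390:442],None,fx=7,fy=7,interpolation=2),cv2.resize(a[224:267,155:207],None,fx=7,fy=7,interpolation=2)]))
"
```

```text
(no output)
```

View pics/h15.png

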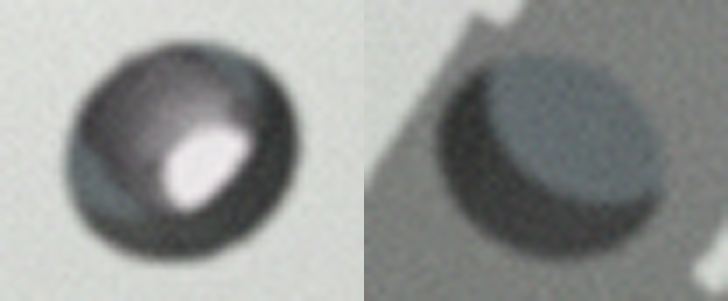

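Call:
arm_command:
  steps:
    - {"grip":100,"x":0,"y":0,"z":0,"turn":0.5}
    - {"grip":100,"x":0,"y":0,"z":0,"turn":1}
    - {"grip":100,"x":0,"y":0,"z":0,"turn":1.5}
    - {"grip":100,"x":0,"y":0,"z":0,"turn":1.5}

```text
clock: 9.1
tool_pos: [0.5572, 0.0728, 0.0926]
eef_rot: [-0.0, 0.954, 0.3, -0.001]
ft_force: [0.4, 0.2, -0.3]
finger_gap: 1.003
```

```bash
python3 -c "
from h import *
c,im,d=shot('w16');disc(c,d)
a=cv2.imread('pics/w16.png');cv2.imwrite('pics/h16.png',np.hstack([cv2.resize(a[185:228,390:442],None,fx=7,fy=7,interpolation=2),cv2.resize(a[224:267,155:207],None,fx=7,fy=7,interpolation=2)]))
"
```

```text
pos [0.5572 0.0728 0.0926] psi -55.0 j6 54.4 tilt [-0.002  0.    -1.   ] clock 9.1 | cm [ 0.06  0.05 -0.14] turn -55.0
F [ 0.4  0.2 -0.3] T [0.03 0.04 0.02]
disc z pct [0.0947 0.0951 0.0955 0.0958] 56546
```

View pics/h16.png

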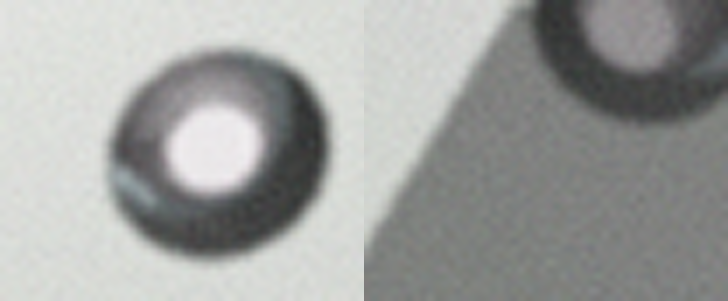

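The disc has dropped, with its top at about 0.0956 against 0.104 before, and studs in the holes. Now I raise the tool, narrow the jaws to straddle the shaft and press.

Call:
arm_command:
  steps:
    - {"grip":100,"x":0,"y":0,"z":-1.5,"turn":-3}
    - {"grip":36,"x":0,"y":0,"z":-4.2,"turn":-8}
    - {"grip":36,"x":0,"y":0,"z":-4.2,"turn":-8}
    - {"grip":36,"x":0,"y":0,"z":-4.2,"turn":-8}
    - {"grip":36,"x":0,"y":0,"z":-4.2,"turn":-8}
    - {"grip":36,"x":0,"y":0,"z":-4.2,"turn":-8}
    - {"grip":36,"x":0,"y":0,"z":-4.2,"turn":-8}
    - {"grip":36,"x":0,"y":0,"z":-4.2,"turn":-8}

```text
clock: 9.82
tool_pos: [0.5574, 0.0727, 0.1343]
eef_rot: [-0.0, 0.93, 0.366, -0.001]
ft_force: [-0.4, 0.4, 0.7]
finger_gap: 0.363
```

```bash
python3 -c "
from h import *
c,im,d=shot('w17');disc(c,d)
"
```

```text
pos [0.5574 0.0727 0.1343] psi -47.0 j6 46.4 tilt [-0.002  0.    -1.   ] clock 9.8167 | cm [0.05 0.05 4.03] turn -47.0
F [-0.4  0.4  0.7] T [-0.   -0.03 -0.04]
disc z pct [0.0946 0.0951 0.0954 0.0958] 35347
```

View pics/w17.png

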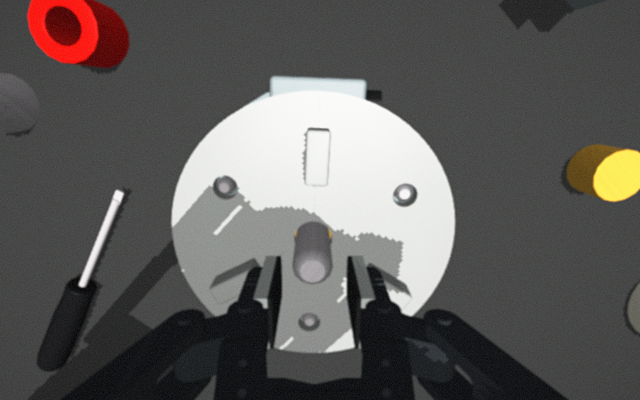

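Call:
arm_command:
  steps:
    - {"grip":36,"x":0,"y":0,"z":1.5,"turn":0}
    - {"grip":36,"x":0,"y":0,"z":2.8,"turn":0}
    - {"grip":36,"x":0,"y":0,"z":3.4,"turn":0}
    - {"grip":36,"x":0,"y":0,"z":3.5,"turn":0}
    - {"grip":36,"x":0,"y":0,"z":3.6,"turn":0}
    - {"grip":36,"x":0,"y":0,"z":3.7,"turn":0}
    - {"grip":36,"x":0,"y":0,"z":3.8,"turn":0}
    - {"grip":36,"x":0,"y":0,"z":3.9,"turn":0}

```text
clock: 10.53
tool_pos: [0.5586, 0.0727, 0.0969]
eef_rot: [0.0, 0.93, 0.367, 0.0]
ft_force: [-0.0, -0.4, -0.1]
finger_gap: 0.36
```

Call:
arm_command:
  steps:
    - {"grip":36,"x":0,"y":0,"z":0.1,"turn":0}
    - {"grip":36,"x":0,"y":0,"z":0.2,"turn":0}
    - {"grip":36,"x":0,"y":0,"z":0.3,"turn":0}
    - {"grip":36,"x":0,"y":0,"z":0.4,"turn":0}

```text
clock: 10.87
tool_pos: [0.5585, 0.0727, 0.0938]
eef_rot: [0.0, 0.93, 0.367, 0.0]
ft_force: [-4.1, -0.3, 9.4]
finger_gap: 0.361
```

Call:
arm_command:
  steps:
    - {"grip":36,"x":0,"y":0,"z":0.1,"turn":0}
    - {"grip":36,"x":0,"y":0,"z":0.2,"turn":0}
    - {"grip":36,"x":0,"y":0,"z":0.3,"turn":0}
    - {"grip":36,"x":0,"y":0,"z":0.4,"turn":0}

```text
clock: 11.2
tool_pos: [0.5585, 0.0727, 0.09]
eef_rot: [0.0, 0.93, 0.367, 0.0]
ft_force: [-4.5, 0.2, 10.5]
finger_gap: 0.36
```

Call:
arm_command:
  steps:
    - {"grip":36,"x":0,"y":0,"z":0.1,"turn":0}
    - {"grip":36,"x":0,"y":0,"z":0.2,"turn":0}
    - {"grip":36,"x":0,"y":0,"z":0.3,"turn":0}

```text
clock: 11.45
tool_pos: [0.5585, 0.0727, 0.0875]
eef_rot: [0.0, 0.93, 0.367, 0.0]
ft_force: [-8.4, -0.5, 20.8]
finger_gap: 0.358
```

```bash
python3 -c "
from h import *
c,im,d=shot('w18');disc(c,d)
"
```

```text
pos [0.5585 0.0727 0.0875] psi -47.0 j6 46.4 tilt [ 0.001 -0.    -1.   ] clock 11.45 | cm [-0.04 -0.03 -0.65] turn -47.0
F [-8.4 -0.5 20.8] T [-0.02  1.58  0.03]
disc z pct [0.087  0.0874 0.0878 0.0881] 46086
```

Call:
arm_command:
  steps:
    - {"grip":36,"x":0,"y":0,"z":0.05,"turn":0}
    - {"grip":36,"x":0,"y":0,"z":0.05,"turn":0}
    - {"grip":36,"x":0,"y":0,"z":0.05,"turn":0}

```text
clock: 11.75
tool_pos: [0.5585, 0.0727, 0.0875]
eef_rot: [0.0, 0.93, 0.367, 0.0]
ft_force: [-8.6, -1.2, 16.1]
finger_gap: 0.362
```

```bash
python3 -c "
from h import *
c,im,d=shot('w19');disc(c,d)
P,u,v=cloud(c,d);h=np.hypot(P[:,0]-.558,P[:,1]-.0727);m=(h<.08)&(h>.066)&(abs(P[:,2]-.088)<.006)
Q=P[m];A=np.c_[Q[:,:2]-[.558,.0727],np.ones(len(Q))];print(np.linalg.lstsq(A,Q[:,2],rcond=None)[0])
"
```

```text
pos [0.5585 0.0727 0.0875] psi -47.0 j6 46.4 tilt [ 0.001 -0.    -1.   ] clock 11.75 | cm [-0.04 -0.03 -0.65] turn -47.0
F [-8.6 -1.2 16.1] T [-0.05  1.43  0.  ]
disc z pct [0.087  0.0874 0.0878 0.0881] 46052
[-0.00012885 -0.00039139  0.08804118]
```

Call:
arm_command:
  steps:
    - {"grip":36,"x":0,"y":0,"z":0.05,"turn":0}
    - {"grip":36,"x":0,"y":0,"z":0.1,"turn":0}
    - {"grip":36,"x":0,"y":0,"z":0.1,"turn":0}

```text
clock: 12.05
tool_pos: [0.5585, 0.0727, 0.0874]
eef_rot: [0.0, 0.93, 0.367, 0.0]
ft_force: [-13.3, -0.6, 23.4]
finger_gap: 0.36
```

The disc is flush: top at 0.0880, level, and unmoved under about 23 N. Next is the larger collar.

```bash
python3 -c "
from h import *
c=get_calibration('top')
for n,p in dict(red=(219.5,205.5),blue=(168.7,227.5),col=(207,238.5)).items(): print(n,atz(c,*p,.04))
go(.4505,.296,.20,-47)"
```

```text
red [0.53536448 0.26969008 0.04      ]
blue [0.47513707 0.39619442 0.04      ]
col [0.44863679 0.2965178  0.04      ]
pos [0.5585 0.0727 0.0874] psi -47.0 j6 46.4 tilt [ 0.001 -0.    -1.   ] clock 12.05 | cm [  7.34 -23.69 -11.27] turn 0.0
```

Call:
arm_command:
  steps:
    - {"grip":36,"x":0,"y":0,"z":-4,"turn":0}
    - {"grip":36,"x":0,"y":0,"z":-8,"turn":0}
    - {"grip":75,"x":3,"y":-9.5,"z":-11.2,"turn":0}
    - {"grip":75,"x":7.4,"y":-23.7,"z":-11.2,"turn":0}
    - {"grip":75,"x":7.4,"y":-23.7,"z":-11.2,"turn":0}
    - {"grip":75,"x":7.4,"y":-23.7,"z":-11.2,"turn":0}
    - {"grip":75,"x":7.4,"y":-23.7,"z":-11.2,"turn":0}
    - {"grip":75,"x":7.4,"y":-23.7,"z":-11.2,"turn":0}
    - {"grip":75,"x":7.4,"y":-23.7,"z":-11.2,"turn":0}
    - {"grip":75,"x":7.4,"y":-23.7,"z":-11.2,"turn":0}
    - {"grip":75,"x":7.4,"y":-23.7,"z":-11.2,"turn":0}
    - {"grip":75,"x":7.4,"y":-23.7,"z":-11.2,"turn":0}

```text
clock: 13.05
tool_pos: [0.4511, 0.2954, 0.1955]
eef_rot: [0.0, 0.931, 0.366, -0.0]
ft_force: [0.3, -0.4, -0.4]
finger_gap: 0.745
```

```bash
python3 -c "
from h import *
c,im,d=shot('w20')
P,u,v=cloud(c,d);m=(abs(P[:,2]-.04)<.004)&(np.hypot(P[:,0]-.45,P[:,1]-.296)<.035);Q=P[m].astype(np.float32);print(cv2.minEnclosingCircle(Q[:,:2]),len(Q))
r=models.masks_of('wrist','collar_mid');print([(x['bbox'],x['score']) for x in r])
"
```

```text
pos [0.4511 0.2954 0.1955] psi -47.1 j6 71.9 tilt [-0.    -0.001 -1.   ] clock 13.05 | cm [-7.34 23.59 10.17] turn -47.1
F [ 0.3 -0.4 -0.4] T [-0.06 -0.01  0.07]Traceback (most recent call last):
  File "<string>", line 4, in <module>
    P,u,v=cloud(c,d);m=(abs(P[:,2]-.04)<.004)&(np.hypot(P[:,0]-.45,P[:,1]-.296)<.035);Q=P[m].astype(np.float32);print(cv2.minEnclosingCircle(Q[:,:2]),len(Q))
                                                                                                                      ~~~~~~~~~~~~~~~~~~~~~~^^^^^^^^^
cv2.error: OpenCV(4.12.0) /io/opencv/modules/imgproc/src/shapedescr.cpp:201: error: (-215:Assertion failed) count >= 0 && (depth == CV_32F || depth == CV_32S) in function 'minEnclosingCircle'
```

View pics/w20.png

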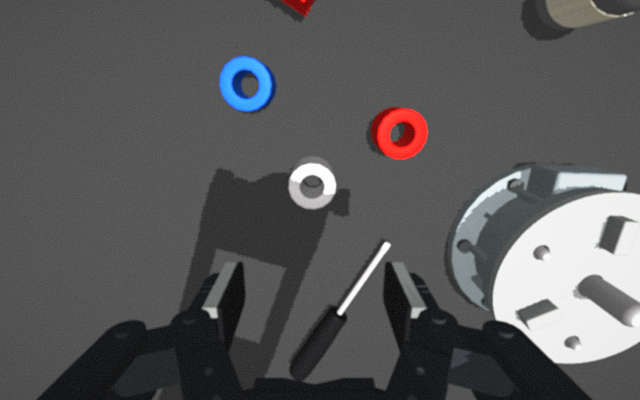

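```bash
python3 -c "
from h import *
c=get_calibration('wrist');im,d=snapshot('wrist')
print('d',d[170:204:6,313])
a=cv2.imread('pics/w20.png');cv2.imwrite('pics/c20.png',cv2.resize(a[146:226,262:362],None,fx=7,fy=7,interpolation=2))
r=models.masks_of('wrist','collar_mid')
for x in r:
  b=x['bbox'];print(b,x['score'],atz(c,(b[0]+b[2])/2,(b[1]+b[3])/2,.04))
P,u,v=cloud(c,d);m=(u>285)&(u<340)&(v>155)&(v<215)&(P[:,2]>.03);print(P[m].mean(0),m.sum(),(P[m].max(0)+P[m].min(0))/2,np.ptp(P[m],0))
"
```

```text
d [0.30255935 0.3458198  0.3495378  0.3467416  0.3260483  0.312739  ]
[290.7, 154.8, 334.3, 209.4] 0.89 [0.4544008  0.29745381 0.04      ]
[217.7, 57.2, 275.5, 112.6] 0.88 [0.4780792  0.39428308 0.04      ]
[371.0, 109.2, 427.4, 163.2] 0.56 [0.5360775  0.27021267 0.04      ]
[0.45129089 0.29620089 0.03937001] 1382 [0.45069446 0.29562511 0.03624274] [0.04331615 0.04339734 0.01214192]
```

View pics/c20.png

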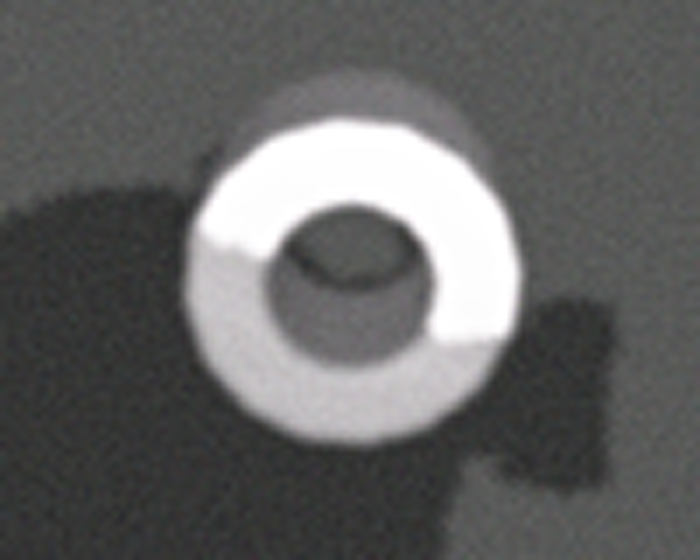

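The crop shows the plain grey-steel collar (bore round, 44 mm across by depth) at (312,186). It is neither blue (247,84) nor red (400,134), and it lies under the tool, so I grasp it.

Call:
arm_command:
  steps:
    - {"grip":75,"x":0,"y":0,"z":4,"turn":0}
    - {"grip":75,"x":0,"y":0,"z":8,"turn":0}
    - {"grip":75,"x":0,"y":0,"z":12,"turn":0}
    - {"grip":75,"x":0,"y":0,"z":15,"turn":0}
    - {"grip":75,"x":0,"y":0,"z":17,"turn":0}
    - {"grip":75,"x":0,"y":0,"z":17.6,"turn":0}
    - {"grip":75,"x":0,"y":0,"z":17.6,"turn":0}
    - {"grip":40,"x":0,"y":0,"z":17.6,"turn":0}
    - {"grip":40,"x":0,"y":0,"z":17.6,"turn":0}
    - {"grip":40,"x":0,"y":0,"z":17.6,"turn":0}
    - {"grip":40,"x":0,"y":0,"z":17.6,"turn":0}
    - {"grip":40,"x":0,"y":0,"z":17.6,"turn":0}
  newtons: 50

```text
clock: 14.2
tool_pos: [0.4525, 0.2973, 0.022]
eef_rot: [-0.0, 0.93, 0.367, 0.002]
ft_force: [0.5, -0.9, 6.5]
finger_gap: 0.487
```

```bash
python3 -c "
from h import *
c,im,d=shot('w21')"
```

```text
pos [0.4525 0.2973 0.022 ] psi -47.0 j6 72.0 tilt [ 0.004  0.002 -1.   ] clock 14.2 | cm [-7.57 23.63 -7.19] turn -47.0
F [ 0.5 -0.9  6.5] T [-0.15 -0.02  0.03]
```

View pics/w21.png

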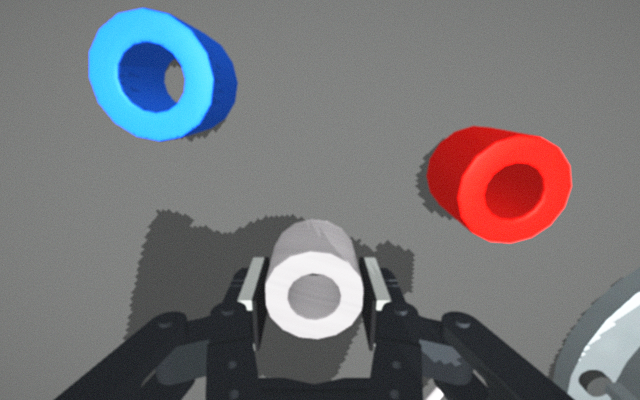

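Call:
arm_command:
  steps:
    - {"grip":40,"x":0,"y":0,"z":-1,"turn":0}
    - {"grip":40,"x":0,"y":0,"z":-4,"turn":0}
    - {"grip":40,"x":0,"y":0,"z":-8,"turn":0}
    - {"grip":40,"x":0,"y":0,"z":-12,"turn":0}
    - {"grip":40,"x":0,"y":0,"z":-16,"turn":0}
    - {"grip":40,"x":0,"y":0,"z":-16,"turn":0}
    - {"grip":40,"x":0,"y":0,"z":-16,"turn":0}

```text
clock: 14.83
tool_pos: [0.4524, 0.2976, 0.1839]
eef_rot: [-0.0, 0.93, 0.367, 0.004]
ft_force: [-0.7, 0.3, -2.0]
finger_gap: 0.485
```

```bash
python3 -c "
from h import *
c,im,d=shot('w22')
go(.558,.0727,.182,-47)
im,d=snapshot('scene');cv2.imwrite('pics/s22.png',cv2.resize(im[80:260,260:440,::-1],None,fx=3.3,fy=3.3))"
```

```text
pos [0.4524 0.2976 0.1839] psi -47.0 j6 72.0 tilt [ 0.007  0.003 -1.   ] clock 14.8333 | cm [-7.68 23.62  8.99] turn -47.0
F [-0.7  0.3 -2. ] T [-0.03  0.04  0.03]
pos [0.4508 0.2968 0.1811] psi -47.0 j6 72.0 tilt [ 0.002  0.001 -1.   ] clock 14.8833 | cm [-7.44 23.7  -0.09] turn 0.0
```

View pics/w22.png

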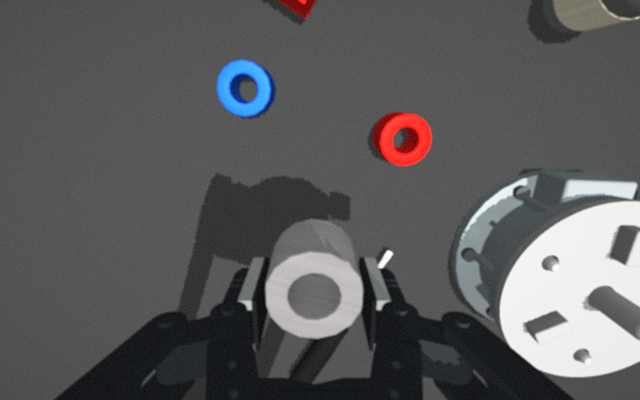

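View pics/s22.png

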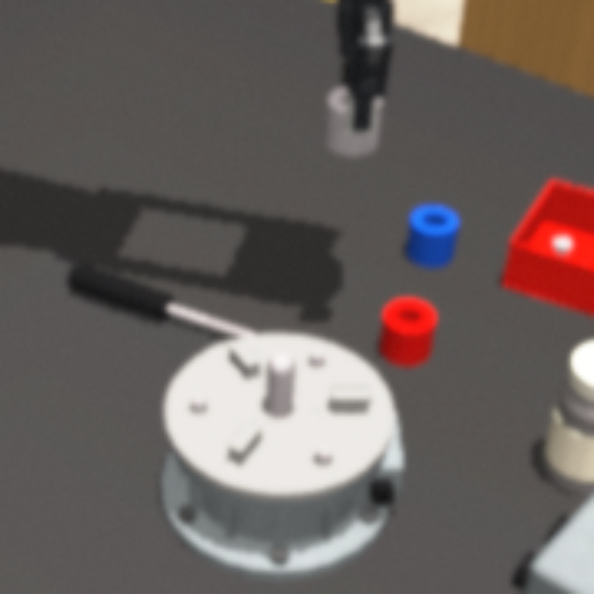

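```bash
cat >> h.py <<'E'
def circ(pts):
    A=np.c_[2*pts,np.ones(len(pts))];s=np.linalg.lstsq(A,(pts**2).sum(1),rcond=None)[0];return s[:2],np.sqrt(s[2]+s[:2]@s[:2])
E
python3 -c "
from h import *
s=[];
c,im,d=shot('w23')
p,R,_=tool();print(p)
g=im[255:345,255:375].astype(np.uint8);cv2.imwrite('pics/c23.png',cv2.resize(g[:,:,::-1],None,fx=6,fy=6,interpolation=2))
for q in [(314,292)]:
  w=atz(c,*q,p[2]+.018);print(w,(R.T@(w-p)*1e3).round(2))
P,u,v=cloud(c,d);L=(P-p)@R*1e3
m=(np.hypot(L[:,0],L[:,1])<30)&(abs(L[:,2]+18)<3)&(abs(L[:,1])<21)
print(m.sum(),np.median(L[m],0),L[m].min(0),L[m].max(0))
"
```

```text
pos [0.4497 0.2962 0.1792] psi -47.0 j6 72.0 tilt [-0.001 -0.    -1.   ] clock 14.9333 | cm [-7.32 23.73  8.52] turn -47.0
F [-0.2 -0.4 -2.8] T [-0.    0.03 -0.07]
[0.44922425 0.29597151 0.17814781]
[0.45079536 0.29484551 0.19614781] [  0.33   1.88 -18.  ]
5455 [  1.22726132   1.0110521  -18.84932831] [-24.02135626 -20.99176514 -20.99595341] [ 20.80162704  20.99320252 -15.00081103]
```

View pics/c23.png

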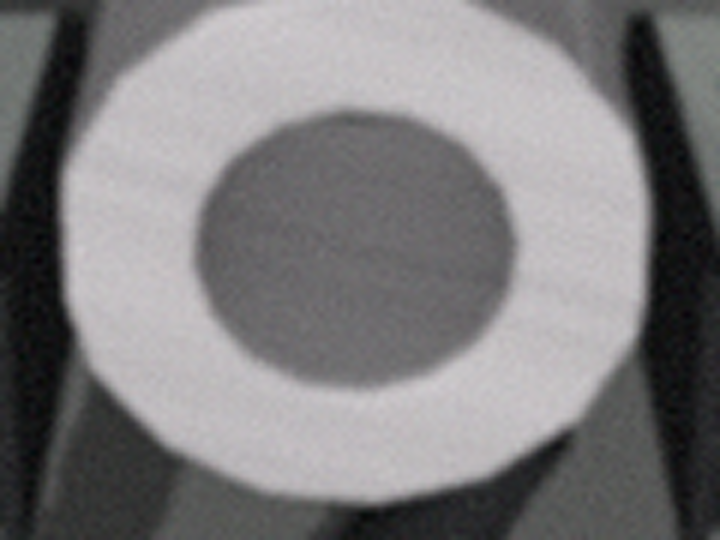

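```bash
python3 -c "
from h import *
a=cv2.imread('pics/w17.png');cv2.imwrite('pics/c17.png',cv2.resize(a[220:300,263:363],None,fx=7,fy=7,interpolation=2))
import time
p,R,_=tool();c=get_calibration('wrist');print(p)
for q,dz in [((314.2,295.9),.018),((313,268),0),((313,270),0)]:
  w=atz(c,*q,p[2]+dz);print((R.T@(w-p)*1e3).round(2))
"
```

```text
[0.44922425 0.29597151 0.17814781]
[ -1.44   1.82 -18.  ]
[ 2.01  1.27 -0.01]
[ 0.94  1.27 -0.  ]
```

View pics/c17.png

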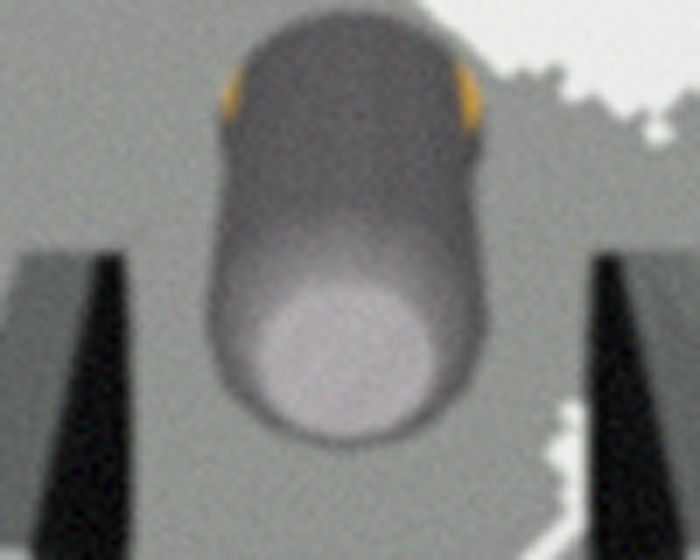

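```bash
python3 -c "
from h import *
go(.5583,.0738,.185,-47)"
```

```text
pos [0.4492 0.296  0.1781] psi -47.0 j6 72.0 tilt [-0.003 -0.001 -1.   ] clock 14.9833 | cm [-7.18 23.69 -0.69] turn 0.0
```

Call:
arm_command:
  steps:
    - {"grip":40,"x":-2.4,"y":4,"z":-0.6,"turn":0}
    - {"grip":40,"x":-4,"y":8,"z":-0.6,"turn":0}
    - {"grip":40,"x":-7.3,"y":23.7,"z":-0.6,"turn":0}
    - {"grip":40,"x":-7.3,"y":23.7,"z":-0.6,"turn":0}
    - {"grip":40,"x":-7.3,"y":23.7,"z":-0.6,"turn":0}
    - {"grip":40,"x":-7.3,"y":23.7,"z":-0.6,"turn":0}
    - {"grip":40,"x":-7.3,"y":23.7,"z":-0.6,"turn":0}
    - {"grip":40,"x":-7.3,"y":23.7,"z":-0.6,"turn":0}
    - {"grip":40,"x":-7.3,"y":23.7,"z":-0.6,"turn":0}
    - {"grip":40,"x":-7.3,"y":23.7,"z":-0.6,"turn":0}
    - {"grip":40,"x":-7.3,"y":23.7,"z":-0.6,"turn":0}
    - {"grip":40,"x":-7.3,"y":23.7,"z":-0.6,"turn":0}

```text
clock: 15.98
tool_pos: [0.5582, 0.0748, 0.1855]
eef_rot: [-0.0, 0.93, 0.367, -0.0]
ft_force: [0.2, 0.4, -1.7]
finger_gap: 0.484
```

```bash
python3 -c "
from h import *
go(.5583,.0738,.185,-47)
shot('w24')
im,d=snapshot('scene');cv2.imwrite('pics/s24.png',cv2.resize(im[130:260,270:420,::-1],None,fx=4,fy=4,interpolation=2))
im,d=snapshot('top');cv2.imwrite('pics/t24.png',cv2.resize(im[140:250,240:350,::-1],None,fx=5,fy=5,interpolation=2))
go(.5583,.0738,.185,-47)
"
```

```text
pos [0.5582 0.0748 0.1855] psi -46.9 j6 46.5 tilt [-0.001  0.    -1.   ] clock 15.9833 | cm [-0.06  0.08  0.05] turn 0.1
pos [0.5582 0.0748 0.1855] psi -46.9 j6 46.5 tilt [-0.001  0.    -1.   ] clock 15.9833 | cm [-0.15  0.14  9.15] turn -46.9
F [ 0.2  0.4 -1.7] T [ 0.03  0.02 -0.05]
pos [0.5586 0.0742 0.186 ] psi -46.9 j6 46.5 tilt [ 0.  0. -1.] clock 16.1333 | cm [-0.05  0.01  0.1 ] turn 0.1
```

View pics/s24.png

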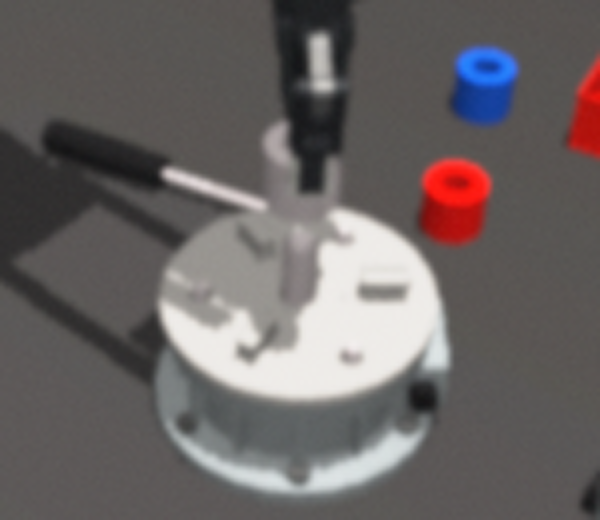

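View pics/w24.png

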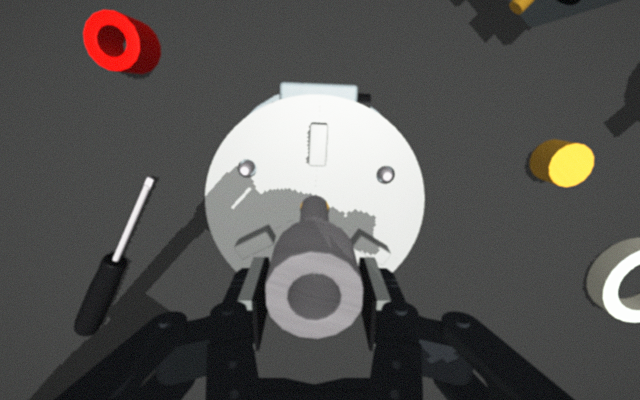

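The collar lies over the shaft in both views, so I lower it.

Call:
arm_command:
  steps:
    - {"grip":40,"x":-0.05,"y":0,"z":1.2,"turn":0}
    - {"grip":40,"x":-0.05,"y":0,"z":2.2,"turn":0}
    - {"grip":40,"x":-0.05,"y":0,"z":2.6,"turn":0}
    - {"grip":40,"x":-0.05,"y":0,"z":2.8,"turn":0}
    - {"grip":40,"x":-0.05,"y":0,"z":3.0,"turn":0}
    - {"grip":40,"x":-0.05,"y":0,"z":3.2,"turn":0}
    - {"grip":40,"x":-0.05,"y":0,"z":3.4,"turn":0}
    - {"grip":40,"x":-0.05,"y":0,"z":3.6,"turn":0}
    - {"grip":40,"x":-0.05,"y":0,"z":3.8,"turn":0}

```text
clock: 16.88
tool_pos: [0.5588, 0.0736, 0.1481]
eef_rot: [-0.0, 0.93, 0.366, 0.001]
ft_force: [0.0, 2.7, 0.3]
finger_gap: 0.486
```

Call:
arm_command:
  steps:
    - {"grip":40,"x":0.04,"y":-0.04,"z":0.2,"turn":0}
    - {"grip":40,"x":0.04,"y":-0.04,"z":0.4,"turn":0}
    - {"grip":40,"x":0.04,"y":-0.04,"z":0.6,"turn":0}
    - {"grip":40,"x":0.04,"y":-0.04,"z":0.8,"turn":0}
    - {"grip":40,"x":0.04,"y":-0.04,"z":1.1,"turn":0}
    - {"grip":40,"x":0.04,"y":-0.04,"z":1.4,"turn":0}

```text
clock: 17.38
tool_pos: [0.5586, 0.0737, 0.1336]
eef_rot: [-0.0, 0.93, 0.367, 0.0]
ft_force: [0.6, 1.5, -0.6]
finger_gap: 0.487
```

Going well: the bottom is at about 0.112, with small forces. On to the disc (TCP at about 0.110).

Call:
arm_command:
  steps:
    - {"grip":40,"x":0.03,"y":-0.03,"z":0.4,"turn":0}
    - {"grip":40,"x":0.03,"y":-0.03,"z":0.8,"turn":0}
    - {"grip":40,"x":0.03,"y":-0.03,"z":1.2,"turn":0}
    - {"grip":40,"x":0.03,"y":-0.03,"z":1.6,"turn":0}
    - {"grip":40,"x":0.03,"y":-0.03,"z":1.9,"turn":0}
    - {"grip":40,"x":0.03,"y":-0.03,"z":2.1,"turn":0}
    - {"grip":40,"x":0.03,"y":-0.03,"z":2.1,"turn":0}

```text
clock: 17.97
tool_pos: [0.5582, 0.0741, 0.1121]
eef_rot: [-0.0, 0.93, 0.366, -0.0]
ft_force: [-0.7, 0.8, -2.4]
finger_gap: 0.485
```

Call:
arm_command:
  steps:
    - {"grip":40,"x":0,"y":0,"z":0.1,"turn":0}
    - {"grip":40,"x":0,"y":0,"z":0.2,"turn":0}
    - {"grip":40,"x":0,"y":0,"z":0.2,"turn":0}

```text
clock: 18.22
tool_pos: [0.5584, 0.074, 0.1107]
eef_rot: [0.0, 0.93, 0.367, -0.0]
ft_force: [0.2, 0.4, -1.8]
finger_gap: 0.485
```

```bash
python3 -c "
from h import *
c,im,d=shot('w25')"
```

```text
pos [0.5584 0.074  0.1107] psi -47.0 j6 46.5 tilt [-0. -0. -1.] clock 18.2167 | cm [-0.12  0.06  1.67] turn -47.0
F [ 0.2  0.4 -1.8] T [ 0.09 -0.04  0.05]
```

View pics/w25.png

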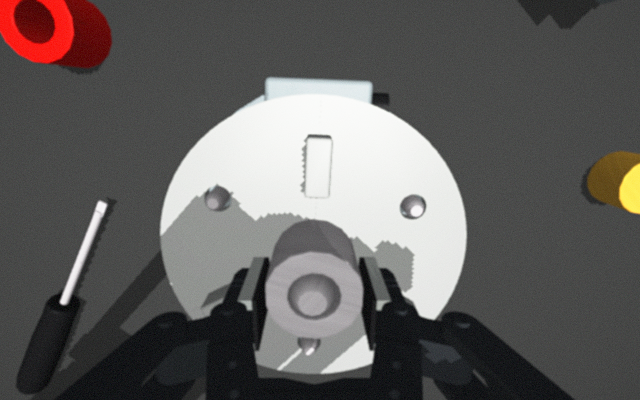

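Call:
arm_command:
  steps:
    - {"grip":40,"x":0,"y":0,"z":0.1,"turn":0}
    - {"grip":40,"x":0,"y":0,"z":0.2,"turn":0}
    - {"grip":40,"x":0,"y":0,"z":0.25,"turn":0}

```text
clock: 18.52
tool_pos: [0.5587, 0.074, 0.11]
eef_rot: [0.0, 0.93, 0.367, 0.0]
ft_force: [-7.1, 0.3, 13.9]
finger_gap: 0.485
```

Call:
arm_command:
  steps:
    - {"grip":40,"x":0,"y":0,"z":-0.15,"turn":0}
    - {"grip":50,"x":0,"y":0,"z":-0.15,"turn":0}
    - {"grip":60,"x":0,"y":0,"z":-0.15,"turn":0}
    - {"grip":70,"x":0,"y":0,"z":-0.15,"turn":0}
    - {"grip":75,"x":0,"y":0,"z":-0.15,"turn":0}
    - {"grip":75,"x":0,"y":0,"z":-0.15,"turn":0}
    - {"grip":75,"x":0,"y":0,"z":-0.15,"turn":0}

```text
clock: 19.1
tool_pos: [0.5585, 0.0741, 0.1097]
eef_rot: [-0.0, 0.93, 0.367, -0.0]
ft_force: [-1.1, 0.2, -1.3]
finger_gap: 0.753
```

Call:
arm_command:
  steps:
    - {"grip":75,"x":0,"y":0,"z":-1,"turn":0}
    - {"grip":75,"x":0,"y":0,"z":-2.5,"turn":0}
    - {"grip":75,"x":0,"y":0,"z":-5,"turn":0}
    - {"grip":75,"x":0,"y":0,"z":-9,"turn":0}
    - {"grip":75,"x":0,"y":0,"z":-12,"turn":0}
    - {"grip":75,"x":0,"y":0,"z":-12,"turn":0}
    - {"grip":75,"x":0,"y":0,"z":-12,"turn":0}

```text
clock: 19.68
tool_pos: [0.5603, 0.0741, 0.2335]
eef_rot: [0.001, 0.93, 0.367, 0.003]
ft_force: [0.2, -0.0, -0.3]
finger_gap: 0.749
```

```bash
python3 -c "
from h import *
c,im,d=shot('w26');disc(c,d,(.066,.08))
P,u,v=cloud(c,d);h=np.hypot(P[:,0]-.558,P[:,1]-.0727)
m=(h<.08)&(h>.066)&(abs(P[:,2]-.088)<.006);Q=P[m];A=np.c_[Q[:,:2]-[.558,.0727],np.ones(len(Q))];print('disc plane',np.linalg.lstsq(A,Q[:,2],rcond=None)[0])
m=(h<.023)&(P[:,2]>.12)&(P[:,2]<.1305);print('collar top',np.median(P[m],0),(P[m].min(0)+P[m].max(0))/2)
im,d=snapshot('scene');cv2.imwrite('pics/s26.png',im[:,:,::-1]);cv2.imwrite('pics/s26c.png',cv2.resize(im[130:260,270:420,::-1],None,fx=4,fy=4,interpolation=2))
im,d=snapshot('top');P,u,v=cloud(get_calibration('top'),d);s=(u>425)&(u<455)&(v>208)&(v<232)&(P[:,2]>.034)&(P[:,2]<.05);print('small',P[s].mean(0))
"
```

```text
pos [0.5603 0.0741 0.2335] psi -47.0 j6 46.5 tilt [ 0.006 -0.    -1.   ] clock 19.6833 | cm [-0.33 -0.12 13.95] turn -47.0
F [ 0.2 -0.  -0.3] T [-0.01 -0.06  0.05]
disc z pct [0.0869 0.0874 0.0877 0.0881] 7808
disc plane [-0.00045036 -0.00043664  0.08806606]
collar top [0.5598851  0.07323435 0.1278992 ] [0.55829942 0.07148224 0.1252586 ]
small [ 0.51178995 -0.3140872   0.04074386]
```

View pics/w26.png

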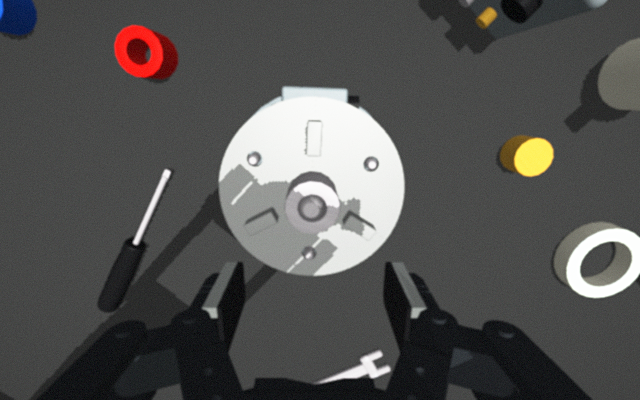

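View pics/s26c.png

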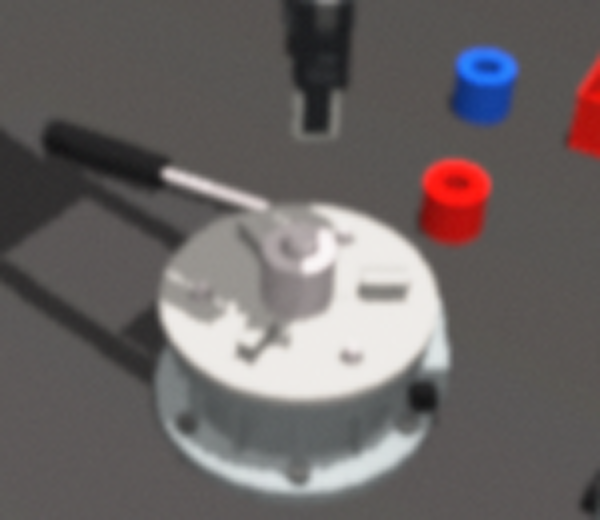

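The pictures show the collar standing on the disc around the shaft, with its top at 0.128 as expected. The disc is level at 0.088, and all three studs show through its holes. The small collar is unmoved and the gripper is clear, so I hand the job in.

```bash
python3 -c "
from cell import order
print(order.sign_off())"
```

```text
the job is handed in; nothing more can be done
None
```

The job is done and handed in at about 20 s of the 61 s allowed; sign-off gave no verdict.

- **Disc:** I turned it about 85 degrees by its blocks until it dropped over the studs. I then pressed it down with the jaws straddling the shaft, to about 23 N. It did not move further under that load.
- **Collar:** I slipped the larger steel collar over the shaft, stood it on the disc and let go. The red and blue look-alikes were left alone.

Last checks, after letting go and with the gripper clear:

| Check | Measured | Expected |
|---|---|---|
| Disc top height | 88.1 mm, level | 88 mm |
| Collar top height | 127.9 mm | 128 mm |
| Small collar shift | under 0.1 mm | none |

All three studs show through the disc's holes. No check failed at the end. Along the way, one depth estimate of the collar's position on the bench came back empty, so I located it by its pixels and a second depth reading.

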